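Clamp the wood block in the bench vice with its crank

ROBOT

A 7-joint arm with a two-finger parallel gripper is mounted at the origin on a cart in front of the work surface, level with it; the furniture and walls round the work are solid. World frame = base frame: x ahead of the robot, y to its left, z up, the work surface at z = 0. Lengths are in m, angles in rad, forces in N, time in s.
With the tool pointing down it reaches from about 0.425 to 0.925 m from the base axis. Payload 6.8 kg.
Tool frame: the origin (TCP) lies midway between the tips of the shut fingers; the grasp point (between the pads) lies 19 mm behind it; z points along the fingers, y is the direction in which the jaws open and shut (so a half turn about z gives the same grasp; the last joint's range is limited). The gripper opens to 85 mm and grips with 20 to 120 N. Pads are 22 mm wide; open, the fingers measure 114 mm over their backs; the gripper's body (76 mm by 85 mm) begins 54 mm behind the grasp point. The pads swing forward as they close: fully open they stand 13 mm farther back than shut.
Start: joints at [-1.453, 0.477, 0.022, 1.555, -0.011, 1.109, -0.083], TCP at [0.151, 0.658, 0.21] pointing down, gripper open.
Joint ranges: [-2.96, 2.96], [-0.34, 2.1], [-1.41, 1.46], [0.24, 2.44], [-1.37, 4.51], [0.17, 1.92], [-2.96, 2.96]. Speed limits (rad/s): [2.39, 2.39, 3.14, 3.14, 3.14, 3.14, 3.14].

INTERFACE

Orientations are given as a unit quaternion [x, y, z, w].
In Python, from plant import * gives the robot as it stands.
- The arm moves only by the tool drive_tool, never from a script. Its argument "commands" is a list of rows, each an object of numbers: "gripper": the opening, from 0 (shut) to 1 (fully open); "tx", "ty", "tz": the shift along the tool's x, y, z in units of 25 mm (1.0 is 25 mm); "twist": the turn about the tool's z in units of 6 degrees (1.0 is 6 degrees). A call has 1 to 12 rows; each row is the pose to reach, as a shift and turn from the pose commanded when the call began, along the tool's axes at that moment; what a row does not reach only later rows make up. A row lasts 1/10 s, in which the tool goes at most 50 mm and 8.59 degrees, less where a joint would pass 70% of its speed; a pose out of reach is approached as far as the arm can. A call with a gripper value outside its range is refused whole. The fingers move at their own pace and stop on an object; "squeeze" is the grip in N (left out, the last holds). Time passes only in rows, so rows that repeat a pose let the fingers close. It gives the time, the measured TCP pose, the force and the opening at its end, in the units of the state.
- observe(): the state, without advancing time (a new reading comes with each control period).
- capture(name): name is "side" or "top"; returns a dict with "pixels" (384x512x3 uint8, red, green, blue), "z_map" (384x512 float32, m along the optical axis (not along the pixel's ray), 0 where there is no reading), "K" (3x3 intrinsics, pixels), "R" (3x3) and "t" (3): a world point X has camera coordinates R X + t. Camera axes: x right, y down, z forward; pixel columns grow to the right and rows downward; lengths in m; the calibration is good to about 2 mm. A picture is of the moment at which its call begins.
- finish_job(): hands the job in, once; it reports no verdict.
Trained networks look in the newest picture that a camera, given by its name, has taken for a name from the list of things; names that differ only in an ending like _2 or _b are one class to them, and where a whole thing is asked for, a point or a joint stands for the part that bears it (a point fixed in the world has none). Each returns a list of dicts, best first, with "confidence" (0 to 1); they miss things now and then, are a little off and sometimes report something else, mostly with a low value. They report only what shows in the picture. A call takes as long as a camera call. They do not tell look-alikes from the thing itself.
- boxes_of(camera, target): "box" ([centre column, centre row, width, height] in pixels, round what is visible of it).
- mark_of(camera, target): "at" ([column, row] in pixels: a listed point, or the origin of a listed thing).
The state is a dict: "clock": time; "joint_pos": joint angles; "dq": joint speeds; "joint_torque": joint torques, N m; "ee_pos": TCP position; "tcp_rot": TCP orientation; "wrist_force": force on the tool from outside, world axes, zero at the start; "wrist_torque": the same for the moment, N m; "grip_width": finger opening in m.
Only numpy, scipy, OpenCV 4.12 (cv2) and the standard library are available. Lean on these libraries where they do the work, as an engineer would, in place of code of your own. Each camera call takes 0.05 s, during which the arm holds its last target.

TASK

Fit the loose crank onto the square shaft of the bench vice, fully down, pressing gently, and wind it clockwise (seen from above) by its red grip until the jaw holds the wood block firmly against the fixed jaw. Feel for it: the handle runs at about 4 N, and when it needs about 7 N the block is held firmly, so stop there; at 12 N the block is bruised. Leave the crank sitting on the shaft, let go of it, and leave the other things on the bench where they are.

Things in the scene. Friction and masses are not known exactly. Their poses are not given: they have to be found in the camera images.
- crank: Loose balanced crank standing on the bench, hub down. Hub 32 x 32 mm square (sides along its x and y), 55 mm high, origin at the centre of its underside. In the underside is a 16 mm square socket, 24 mm deep. A steel arm (top 40 mm above the origin) runs along its +x to an upright red grip 75 mm from the hub axis; a counterweight ball of 32 mm stands out 68 mm along -x. About 0.4 kg. Grip the hub across its y sides to carry it; any of the four quarter turns fits the shaft.
- crank_handle (a point): Middle of the crank's red grip: an upright sleeve 20 mm across that turns freely on its pin, from 42 to 90 mm above the crank's underside; this point is 66 mm above the underside, at +75 mm along the crank's x. Held, it lets the crank turn without the fingers turning.
- shaft_seat (a point): Top of the round flange (30 mm across) at the foot of the vice's upright square shaft, on its axis, 75 mm above the bench; turns with the shaft. The shaft is 14 mm square, sides along this frame's x and y, and stands 22 mm above this point; its top 5 mm are narrowed to 10 mm. A seated crank has its underside on this flange, with about 1 mm play each side (about 9 degrees of lost motion either way). The grey gear housing below is 70 x 70 mm, 70 mm high.
- vice_shaft (a joint): Angle of the square shaft, rad, 0 at the start, growing clockwise seen from above; each full turn moves the jaw 15 mm along the vice's +x towards the fixed jaw. Friction of about 0.28 N m holds it where it is left.
- vice: The whole grey bench vice, bolted down: base 270 x 100 mm, reaching from -45 to +225 mm along its x. Origin on the bench under the shaft axis; it clamps along its +x. All of it except shaft and crank is at most 72 mm high.
- vice_jaw: The moving jaw, 92 mm wide and 36 mm high. Origin at the lower edge of its wood-lined face, in the middle; the face looks along the vice's +x.
- stop_jaw: The fixed jaw, 92 mm wide and 36 mm high, its foot locked on the bed at a place that differs each time. It has play: pushed by the block it settles back by an unknown 0 to 2 mm before it bears. Wood is hard: from first resistance to too tight is only about 0.2 rad of the shaft. Origin at the lower edge of its wood-lined face, in the middle; the face looks along the vice's -x.
- wood_block: Dark wooden offcut, 90 x 55 x 32 mm, lying loose on the bed between the jaws, its 55 mm width along the vice's x; origin at the centre of its underside.
- wax_tin: Round red wax tin, 69 mm across, 36 mm high, right of the vice; origin under its centre. Not to be moved.
- sanding_block_a: Brown sanding block, 64 x 115 x 36 mm; origin under its centre. Not to be moved.
- sanding_block_b: Sanding block with a pale wooden top, 64 x 115 x 36 mm; origin under its centre. Not to be moved.
- pencil: Yellow pencil, 170 mm long, 8 mm thick, lying on the bench; origin under its middle. Not to be moved.
There are look-alikes about, which are no part of the job. Leave any blue look-alike of the wood_block alone.

How it is judged:
On the way, in this order (a step that is already met when the one before it is completed fails the run):
1. the crank sits fully down on the square shaft (within 4 mm) (z of crank in the frame of shaft_seat below 0.004 m and horizontal distance between crank and shaft_seat below 0.003 m and angle between crank's own z axis and vertical below 0.12 rad), for 0.2 s.
2. the shaft has been wound through two full turns with the crank seated on it (all of step 1 and value of joint vice_shaft above 12.57 rad), for 0.1 s.
At the end, for the whole second after the job is handed in: The jaw and the fixed jaw each press on the wood block with more than 30 N, the block lying flat (within 0.1 rad); the crank is at rest on the shaft, its underside within 4 mm of the flange and within 3 mm of the axis, tilted less than 0.12 rad (all of step 1 and contact force between each of vice_jaw, stop_jaw and wood_block above 30 N and angle between wood_block's own z axis and vertical below 0.1 rad and linear speed of crank below 0.02 m/s); the robot touches nothing.
It fails at once if the wood block is bruised: jaw pressed on it with more than 260 N (contact force between any of vice_jaw, stop_jaw and wood_block above 260 N).
It fails at once if the crank is pressed on the vice with more than 30 N while it is not seated (z of crank in the frame of shaft_seat above 0.005 m and contact force between crank and vice above 30 N).
It fails at once if the wax tin, a sanding block or the pencil is moved by more than 20 mm (distance of any of wax_tin, sanding_block_a, sanding_block_b, pencil from where it was at the start of the episode above 0.02 m).
It also fails if it takes over 72 s, if anything falls off the work surface, if the arm or the gripper's body presses on something with over 40 N, if the wrist force passes 120 N, or if a joint passes its speed limit or range.

## Working session

There is one attempt and no reset: what is moved stays moved. The work goes in short steps, Python scripts to look and compute and a tool call to move; the robot and the scene stay as the last step left them, time stands still between calls to the robot, and variables do not carry over. Pictures are saved under pics/ and viewed, and the job is handed in when it is done.

Besides the shell and the picture viewer there is one more tool, called after ">>>" as name([rows], argument=value, ...), one row to a line, values as JSON. drive_tool: Moves the arm, as the interface text tells. Its arguments: {"type":"object","properties":{"commands":{"type":"array"},"squeeze":{"type":"number"}},"required":["commands"]}

```bash
ls; mkdir -p pics
cat > h.py <<'E'
from plant import *
import numpy as np, cv2
def snap(n,f):
    c=capture(n); cv2.imwrite('pics/'+f,c['pixels'][:,:,::-1]); return c
def w(c,u,v,z=None,plane=None):
    K=c['K'];R=c['R'];t=c['t']
    d=np.linalg.inv(K)@np.array([u,v,1.0])
    if plane is not None:
        o=-R.T@t; r=R.T@d; return o+r*(plane-o[2])/r[2]
    if z is None: z=c['z_map'][int(round(v)),int(round(u))]
    return R.T@(d*z-t)
E
python3 - <<'E'
from h import *
s=observe();print(s)
for n in('side','top'):
    c=snap(n,n+'0.png');print(n,c['K'].tolist(),(-c['R'].T@c['t']).tolist(),c['R'].tolist())
    for k in['crank','crank_handle','shaft_seat','vice','vice_jaw','stop_jaw','wood_block','pencil','wax_tin']:
        try:
            print(k,[(np.round(m['at']).tolist(),round(m['confidence'],2)) for m in mark_of(n,k)][:4])
        except Exception as e: print(k,e)
E
```

```text
pics
{'clock': 0.0, 'joint_pos': array([-1.45312106,  0.47783719,  0.0223438 ,  1.55645364, -0.01150694,
        1.10928963, -0.08310221]), 'dq': array([-0.00122497, -0.00101851,  0.00051632, -0.00041184,  0.00044843,
        0.00084302,  0.00018519]), 'joint_torque': array([-9.88805641e-05, -5.96472144e+01,  1.60794508e+00, -2.81192815e+01,
        1.24683027e-02,  9.61286947e-03, -2.04765161e-05]), 'ee_pos': array([0.15098327, 0.65724842, 0.20890004]), 'tcp_rot': array([ 1.12641683e-01,  9.93635238e-01, -9.29047574e-04, -3.72690576e-05]), 'wrist_force': array([ 0.12421   , -0.97036293,  0.30065586]), 'wrist_torque': array([-0.06208131,  0.03756586, -0.02493832]), 'grip_width': 0.08554203418000961}
side [[453.6814426293679, 0.0, 265.88148231693236], [0.0, 453.6814426293679, 185.95459776984595], [0.0, 0.0, 1.0]] [0.19583897223774555, -1.2719102966040754, 0.6635482804665477] [[0.9571426551597253, -0.2890794919732457, 0.017634766635290334], [-0.11350319548012217, -0.4304349631429057, -0.895456736598685], [0.2664487986266632, 0.8550782360840765, -0.44479910958291297]]
crank [([251.0, 19
[... 440 characters left out ...]
98950670433982], [0.0, 0.0, 1.0]] [0.45104672897902887, -0.13497628718587634, 1.5545142406503483] [[-0.016953131277412548, -0.9997569328995205, -0.014094908982836931], [-0.9987362256077589, 0.017599524918396798, -0.04707662245121369], [0.04731324337496009, 0.013279000037290833, -0.9987918327456186]]
crank [([231.0, 188.0], 0.81), ([319.0, 233.0], 0.18)]
crank_handle [([222.0, 205.0], 0.59)]
shaft_seat [([298.0, 190.0], 0.39)]
vice [([292.0, 189.0], 0.92)]
vice_jaw [([231.0, 189.0], 0.68), ([297.0, 168.0], 0.62)]
stop_jaw [([301.0, 147.0], 0.67)]
wood_block [([267.0, 233.0], 0.69), ([301.0, 159.0], 0.65), ([356.0, 158.0], 0.57)]
pencil [([318.0, 233.0], 0.38)]
wax_tin [([337.0, 184.0], 0.49)]
```

Run:
```python
import cv2
a=cv2.imread('pics/side0.png');cv2.imwrite('pics/side0c.png',cv2.resize(a[130:310,150:400],None,fx=3.2,fy=3.2,interpolation=cv2.INTER_CUBIC))
a=cv2.imread('pics/top0.png');cv2.imwrite('pics/top0c.png',cv2.resize(a[110:260,180:380],None,fx=4,fy=4,interpolation=cv2.INTER_CUBIC))
```

```text
(no output)
```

View pics/side0c.png

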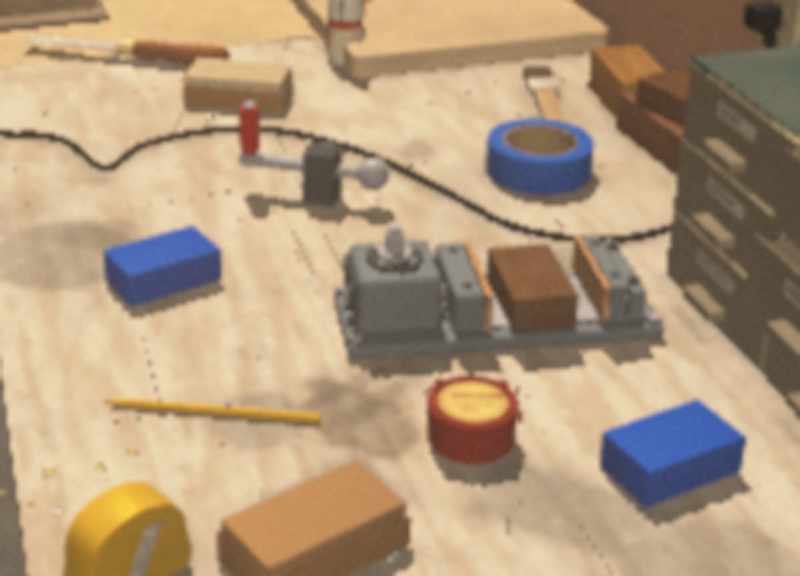

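View pics/top0c.png

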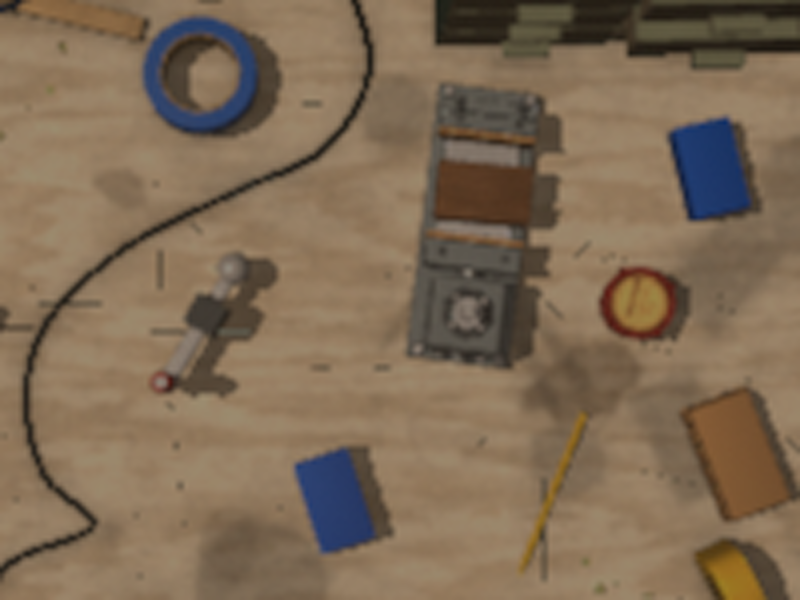

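View pics/top0.png

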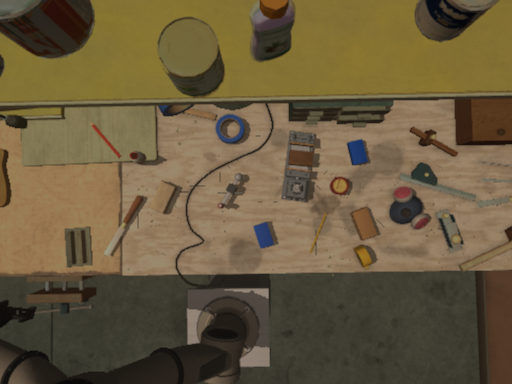

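Run:
```python
from h import *
c=capture('top');s=capture('side')
import pickle;pickle.dump((c,s),open('cs0.pkl','wb'))
def cloud(c):
    K=c['K'];H,W=c['z_map'].shape;u,v=np.meshgrid(np.arange(W),np.arange(H));z=c['z_map']
    P=np.stack([(u-K[0,2])/K[0,0]*z,(v-K[1,2])/K[1,1]*z,z],-1)
    return (P-c['t'])@c['R'], z>0
P,ok=cloud(c)
np.set_printoptions(linewidth=250,suppress=True)
print('bench z',np.median(P[200:240,200:250,2]), 'shelf',P[50,240],P[95,240])
print('crank z mm');print((P[170:210,216:246,2]*1000).round().astype(int)[::1])
print('vice z');print((P[176:202,282:312,2]*1000).round().astype(int))
```

```text
bench z -9.405707849094918e-06 shelf [ 0.75934571 -0.10058079  0.80220943] [ 0.67156106 -0.09923426  0.80192978]
crank z mm
[[-4  3  2 ... -3  0 -4]
 [ 1  2  0 ... -1 -1  1]
 [-1  1 -1 ...  2  1  8]
 ...
 [ 5 -3 -3 ...  1  1 -1]
 [ 2  0 -1 ...  1  0 -7]
 [-2 -3  2 ...  0  2  2]]
vice z
[[  -3   -3    8   14   14   11    9   14   26   32   37   39   50   48   52   47   51   58   51   56   57   52   53   55   55   48   49   55   55    1]
 [   2    5   11   15   16   16   11   12   13   17   16   11   15   14   38   39   37   33   33   40   44   54   49   56   50   61   52   58   -4    0]
 [   2   -6   11   21   17   10   16   61   66   65   63   64   61   59   40   36   36   14   13   13   17   15   12   13   27   30   37   17   -2    1]
 [   6   -1   14   16   11   14   34   64   63   66   66   69   65   67   63   62   68   63   66   60   61   60   12   18   16   16   11   10   -1    3]
 [   0    1    8    9   14   18   52   66   65   67   69   65   65   64   70   67   67   72   65   72   64   68   62   68   68    8   15   13   -1 1555]
 [  -4    3   13   16   13   18   59   64   66  
[... 2465 characters left out ...]
7   58   61   60   58   59   61   64   68   66   61   16   18   17    6   -3   -3    5]
 [   9    6   21   12   11   17   18   14   27   13   12   15   32   32   48   54   57   58   60   57   67   16   13   13   11   15    3   -2    1   -2]
 [  -4    0   -2   -1   -5    3    0   10   15   12   14   18   13   13   12   10   16   17   36   55   16   14   16   25   13   10   -4   -9    5   -3]
 [  -7   -8    3    0   -2    5    4    2   -5   -2   -6   -3    1   -3    1    8    2   13   16   13   14   14   13   17   16   14   -5    2    1    1]
 [  -3    0   -3    6   -3   -2   -1   -4    1    1   -8   -1    8   -1    1    4    4   -2    1    3   -9    3    0   14   13    0   -2   -3   -4   -4]]
```

```bash
cat >> h.py <<'E'
def cloud(c):
    K=c['K'];H,W=c['z_map'].shape;u,v=np.meshgrid(np.arange(W),np.arange(H));z=c['z_map']
    P=np.stack([(u-K[0,2])/K[0,0]*z,(v-K[1,2])/K[1,1]*z,z],-1)
    return (P-c['t'])@c['R'], z>0
def plane(c,vu,h):
    return np.array([w(c,u,v,plane=h) for v,u in vu])
E
python3 - <<'E'
from h import *
import pickle;c,s=pickle.load(open('cs0.pkl','rb'))
np.set_printoptions(linewidth=250,suppress=True,precision=4)
P,ok=cloud(c)
z=P[...,2]
m=np.zeros(z.shape,bool)
def reg(r0,r1,c0,c1,lo,hi):
    m=np.zeros(z.shape,bool);m[r0:r1,c0:c1]=(z[r0:r1,c0:c1]>lo)&(z[r0:r1,c0:c1]<hi)
    m=cv2.morphologyEx(m.astype(np.uint8),cv2.MORPH_OPEN,np.ones((2,2)));return m
# housing
m=reg(170,210,280,315,.055,.11)
# separate from jaw: rows>=178
m[:179]=0
n,l,st,ce=cv2.connectedComponentsWithStats(m);print(st,ce)
A=plane(c,np.argwhere(m),.068)
r=cv2.minAreaRect(A[:,:2].astype(np.float32));print('housing',r)
m=reg(180,200,290,305,.086,.11);v=np.argwhere(m);print(len(v));A=plane(c,v,.095);print('shaft',A.mean(0),np.median(A,0))
Bm=reg(130,210,280,320,.006,.12)
A=P[Bm>0];r=cv2.minAreaRect(plane(c,np.argwhere(Bm),.014)[:,:2].astype(np.float32));print('vice',r)
# crank
sub=(P[168:212,214:248,2]*1000).round().astype(int)
for row in sub: print(' '.join('%3d'%x for x in row))
E
```

```text
[[     0      0    512    384 196247]
 [   288    179     20     21    361]] [[255.4227 191.5047]
 [297.5402 188.9446]]
housing ((0.5260821580886841, -0.27431297302246094), (0.06927333772182465, 0.07328630238771439), 82.4808578491211)
14
shaft [ 0.5273 -0.2758  0.095 ] [ 0.5283 -0.277   0.095 ]
vice ((0.6167604327201843, -0.28939270973205566), (0.10288845747709274, 0.26882997155189514), 81.87226867675781)
 -3   1   8   3   8   0   6   1  -2  -2  -1  -3  -1   3   1   3   0   2  -3  -1  -6   3   1   2  -8  -1   1   2   5   2   2   1   4  -2
 11   6   8   4  -5  -2 1555  -1  -1   3   0   2  -6  -2  -2   1  -2  -1  -6   0   1  -2   9  -1  -2   4  -1  -3  -2  -2  -3   2  -1   4
  7   6  -4   3   2   5  -1   3  -4   9   4   4   5   2  -1  -5  -3   1   1  -4  -1   5  -2  -6   1  -3   1   4  -3  -3   0  -4   5  -4
  2  -5   1   2   0   4   5  -5   7   0   7   0  -7   3  -5  -1   0   1   4  -5   3  -1   1   0  -2   2   8  -5  -6  -1  -1   1  -1   1
 -6  -9  -1   1  -1   3  -3   4  -4  -2   1  -3  -2  -5  -4  -3   0   8   1   0  -2   2   5   0  -3   1  -2   5  -5   2   1   8  -4   2
 -3  -3   
[... 4600 characters left out ...]
 0   1  -2  -3  -2
  0  -7   5  -3  -3  83  89  89  73  41   5  -2  -5  -6  -4   1   4  -5  -2  -6  -1  -2  -1  -4  -1   0   4   4   3   1   1  -1   6   0
  0   3   2   0  -1  -4  -3   0  -1   0  -4   1   2   2   0  -1   0  -3   1 1555  -2   1   5   0  -7   3   2  -1   2   1   0  -7   2   1
  3   2  -2  -3   2  -5   4  -7   5   2  -5   0  -1  -5  -6   5   0  -1   1  -6  -3  10 1555   2  -1   4  -2   3   5   0   2   2  -1  -3
 -3  -2   7   2  -5  -2  -1   3  -1  -6   1  -3  -3   0   0  -5  -2  -2   0  -5  10  -4  -1  -4  -1  -4  -2   2   6  -9   3  -1  -1   3
 -2  -2  -3   3   3   5   1  -3   5  -1  -1   1  -6  -9  -7  -2   3   0  -2  -2  -2  -4   2   0  -3  -1  -1   0  -3   6  -2   1   0   3
```

Run:
```python
import cv2
a=cv2.imread('pics/side0.png');cv2.imwrite('pics/s1.png',cv2.resize(a[155:200,215:285],None,fx=10,fy=10,interpolation=cv2.INTER_CUBIC))
cv2.imwrite('pics/s2.png',cv2.resize(a[195:245,255:325],None,fx=10,fy=10,interpolation=cv2.INTER_CUBIC))
a=cv2.imread('pics/top0.png');cv2.imwrite('pics/t1.png',cv2.resize(a[168:213,210:255],None,fx=12,fy=12,interpolation=cv2.INTER_CUBIC))
cv2.imwrite('pics/t2.png',cv2.resize(a[165:205,275:325],None,fx=12,fy=12,interpolation=cv2.INTER_CUBIC))
```

```text
(no output)
```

View pics/t1.png

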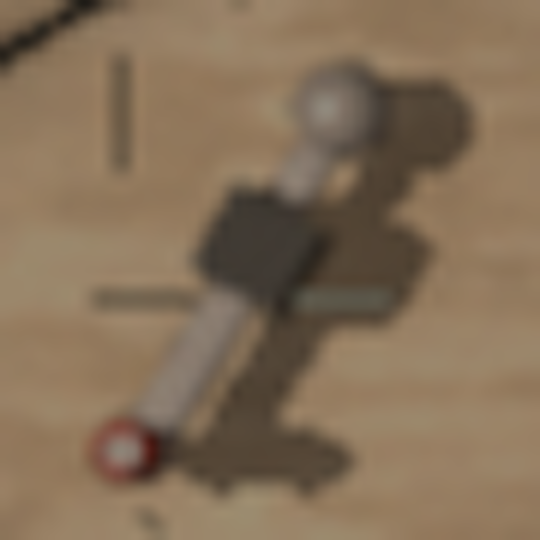

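View pics/t2.png

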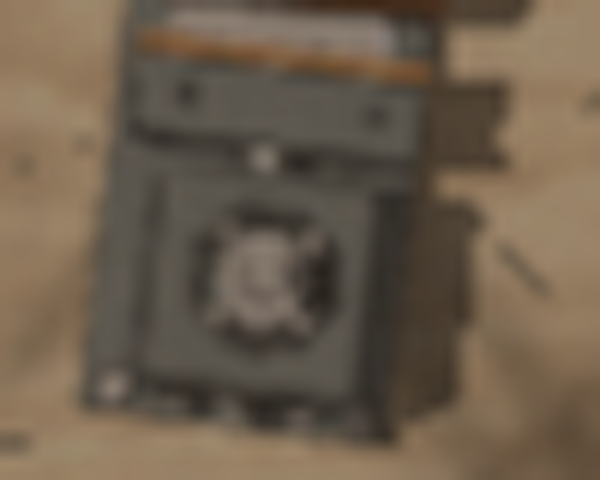

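View pics/s1.png

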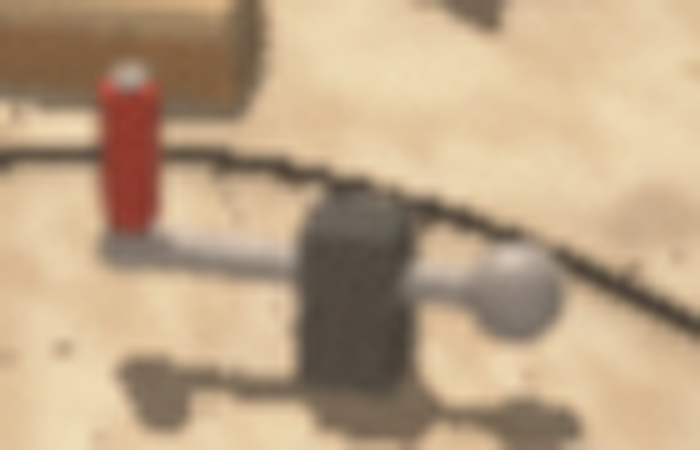

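View pics/s2.png

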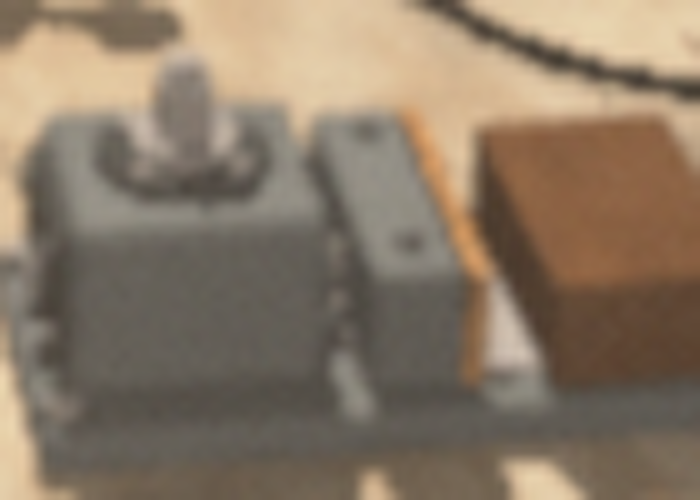

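Run:
```python
from h import *
import pickle;c,s=pickle.load(open('cs0.pkl','rb'))
np.set_printoptions(linewidth=200,suppress=True,precision=4)
P,ok=cloud(c);z=P[...,2].copy();z[z>1]=0
z=cv2.medianBlur(z.astype(np.float32),3)
def cen(r0,r1,c0,c1,lo,h):
    m=np.zeros(z.shape,bool);m[r0:r1,c0:c1]=z[r0:r1,c0:c1]>lo
    A=plane(c,np.argwhere(m),h);return A,m.sum()
A,n=cen(202,210,217,225,.07,.09);g=A.mean(0);print('grip',g,n*(3.7**2))
A,n=cen(172,181,234,244,.03,.034);b=A.mean(0);print('ball',b,n)
A,n=cen(183,194,225,238,.0465,.055);hb=A.mean(0);print('hub',hb,n);print(cv2.minAreaRect(A[:,:2].astype(np.float32)))
d=g-b;print('len',np.hypot(*d[:2]),'yaw',np.degrees(np.arctan2(d[1],d[0])))
u=d[:2]/np.hypot(*d[:2]);print('axis est from grip',g[:2]-u*.075,'ball',b[:2]+u*.068)
# side
I=s['pixels'].astype(int)
P2,_=cloud(s)
red=(I[...,0]>130)&(I[...,1]<90)&(I[...,2]<90);red[:150]=0;red[185:]=0;red[:,:215]=0;red[:,240:]=0
v=np.argwhere(red);print('red',v.min(0),v.max(0),v.mean(0))
for zz in(.066,): print(w(s,v[:,1].mean(),v[:,0].mean(),plane=zz))
# dark hub in side
gs=I.sum(2)/3
print('depth shaft side',s['z_map'][205,273])
for r in range(199,216): print(r,I[r,264:284].sum(1)//3)
print()
for r in range(172,198): print(r,I[r,240:262].sum(1)//3)
```

```text
grip [0.4714 0.0134 0.09  ] 328.56000000000006
ball [ 0.5792 -0.0515  0.034 ] 55
hub [ 0.5356 -0.0252  0.055 ] 69
((0.5351449847221375, -0.025032881647348404), (0.03050878830254078, 0.03250686824321747), 55.43292236328125)
len 0.12582131397842583 yaw 148.95858980264893
axis est from grip [ 0.5357 -0.0253] ball [ 0.521  -0.0165]
red [164 225] [177 230] [170.1571 227.6429]
[0.469  0.0156 0.066 ]
depth shaft side 1.1960118
199 [165 135 113 110 111 113 118 143 157 177 188 193 194 192 191 189 187 190 194 195]
200 [186 171 163 161 161 160 162 172 180 182 183 190 196 196 192 190 188 190 194 196]
201 [191 192 190 190 190 189 181 165 163 162 158 170 189 193 191 190 188 190 193 197]
202 [195 196 194 195 194 191 174 150 135 131 129 152 179 190 190 189 191 191 193 197]
203 [196 196 196 196 194 189 161 142 129 124 127 143 168 181 185 186 188 188 193 194]
204 [193 194 195 194 194 186 147 125 123 123 127 129 155 173 174 175 180 181 185 189]
205 [183 181 183 184 180 176 140 117 117 122 120 124 146 159 156 155 157 157 156 168]
206 [158 152 158 168 174 175 140 115 118 121 119 123 148 161 143 130 135 1
[... 2530 characters left out ...]
3  71  69  68  74 126 182 201 199 194 189]
191 [192 192 192 187 138  83  73  74  71  74  72  72  74  69  68  77 120 177 199 200 197 192]
192 [154 156 156 156 119  79  77  72  75  74  71  72  72  72  72  87 109 165 196 199 200 198]
193 [112 111 113 109  98  88  82  80  77  80  77  73  75  72  81  96 106 139 179 197 203 201]
194 [112 111 112 114 108 104  97  95  92  91  93  90  86  85  91  99 103 111 144 181 197 196]
195 [166 165 165 166 164 136 109 107 104 101 104 101 101  98 100 103 104 104 112 140 155 159]
196 [198 199 199 198 196 177 137 109 104 102 102 103 104 102 102 101 103 101 106 113 111 112]
197 [201 206 206 202 204 199 159 122 114 106 102 103 103 104 101 103 104 112 138 148 131 134]
```

```bash
cat >> h.py <<'E'
from scipy.spatial.transform import Rotation as Ro
import json
CMD='cmd.json'
def toolR():
    return Ro.from_quat(observe()['tcp_rot']).as_matrix()
def units(target,yaw=None,p=None,R=None):
    """target world TCP; yaw: desired tool-y direction deg"""
    o=observe(); p=o['ee_pos'] if p is None else p
    R=Ro.from_quat(o['tcp_rot']).as_matrix() if R is None else R
    d=R.T@(np.array(target)-p)/.025
    tw=0
    if yaw is not None:
        cur=np.degrees(np.arctan2(R[1,1],R[0,1])); dl=(yaw-cur+90)%180-90; tw=-dl/6
    return d.round(3),round(tw,3)
E
python3 - <<'E'
from h import *
import pickle;c,s=pickle.load(open('cs0.pkl','rb'))
np.set_printoptions(linewidth=200,suppress=True,precision=4)
for cc in(c,s):
    P,ok=cloud(cc);m=ok&(P[...,2]>.12)&(P[...,2]<.5)&(P[...,0]>.2)&(P[...,0]<.8)&(P[...,1]>-.5)&(P[...,1]<.6)
    Q=P[m];print(len(Q));
    if len(Q):
        i=np.round(Q/.05).astype(int);u,k=np.unique(i,axis=0,return_counts=True);print([(list(a*.05),b) for a,b in zip(u,k) if b>3])
print('shaft side',w(s,272.8,202,plane=.096),w(s,272.8,206.5,plane=.083))
print(units([.5355,-.0253,.21],59))
E
```

```text
1380
[([np.float64(0.2), np.float64(0.0), np.float64(0.15000000000000002)], np.int64(16)), ([np.float64(0.65), np.float64(0.30000000000000004), np.float64(0.1)], np.int64(5)), ([np.float64(0.65), np.float64(0.30000000000000004), np.float64(0.15000000000000002)], np.int64(10)), ([np.float64(0.65), np.float64(0.35000000000000003), np.float64(0.15000000000000002)], np.int64(10)), ([np.float64(0.7000000000000001), np.float64(0.4), np.float64(0.45)], np.int64(21)), ([np.float64(0.7000000000000001), np.float64(0.4), np.float64(0.5)], np.int64(19)), ([np.float64(0.7000000000000001), np.float64(0.45), np.float64(0.45)], np.int64(27)), ([np.float64(0.7000000000000001), np.float64(0.45), np.float64(0.5)], np.int64(54)), ([np.float64(0.7000000000000001), np.float64(0.5), np.float64(0.45)], np.int64(36)), ([np.float64(0.7000000000000001), np.float64(0.5), np.float64(0.5)], np.int64(36)), ([np.float64(0.7000000000000001), np.float64(0.6000000000000001), np.float64(0.45)], np.int64(6)), ([np.float64(0.75), np.float64(-0.5), np.float64(0.15000000000000002)], np.int64(22)), ([np.float64(0.75), np.fl
[... 6251 characters left out ...]
at64(0.8), np.float64(-0.15000000000000002), np.float64(0.45)], np.int64(78)), ([np.float64(0.8), np.float64(-0.15000000000000002), np.float64(0.5)], np.int64(53)), ([np.float64(0.8), np.float64(-0.1), np.float64(0.5)], np.int64(81)), ([np.float64(0.8), np.float64(0.0), np.float64(0.5)], np.int64(27)), ([np.float64(0.8), np.float64(0.05), np.float64(0.5)], np.int64(16)), ([np.float64(0.8), np.float64(0.4), np.float64(0.45)], np.int64(31)), ([np.float64(0.8), np.float64(0.4), np.float64(0.5)], np.int64(8)), ([np.float64(0.8), np.float64(0.45), np.float64(0.5)], np.int64(36))]
shaft side [ 0.526  -0.2762  0.096 ] [ 0.526  -0.2772  0.083 ]
(array([-21.104, -23.193,  -0.005]), np.float64(3.011))
```

>>> drive_tool([
  {"gripper":1,"tx":-10,"ty":-11,"tz":0,"twist":1.5},
  {"tx":-10,"ty":-11,"tz":0,"twist":1.5},
  {"tx":-10,"ty":-11,"tz":0,"twist":1.5},
  {"tx":-10,"ty":-11,"tz":0,"twist":1.5},
  {"tx":-16,"ty":-17.6,"tz":0,"twist":3},
  {"tx":-21.1,"ty":-23.2,"tz":0,"twist":3},
  {"tx":-21.1,"ty":-23.2,"tz":0,"twist":3},
  {"tx":-21.1,"ty":-23.2,"tz":0,"twist":3},
  {"tx":-21.1,"ty":-23.2,"tz":0,"twist":3},
  {"tx":-21.1,"ty":-23.2,"tz":0,"twist":3},
  {"tx":-21.1,"ty":-23.2,"tz":0,"twist":3},
  {"tx":-21.1,"ty":-23.2,"tz":0,"twist":3},
])

```text
validation failed for argument at $.co...
```

>>> drive_tool([
  {"gripper":1,"tx":-10,"ty":-11,"tz":0,"twist":1.5},
  {"gripper":1,"tx":-10,"ty":-11,"tz":0,"twist":1.5},
  {"gripper":1,"tx":-10,"ty":-11,"tz":0,"twist":1.5},
  {"gripper":1,"tx":-10,"ty":-11,"tz":0,"twist":1.5},
  {"gripper":1,"tx":-16,"ty":-17.6,"tz":0,"twist":3},
  {"gripper":1,"tx":-21.1,"ty":-23.2,"tz":0,"twist":3},
  {"gripper":1,"tx":-21.1,"ty":-23.2,"tz":0,"twist":3},
  {"gripper":1,"tx":-21.1,"ty":-23.2,"tz":0,"twist":3},
  {"gripper":1,"tx":-21.1,"ty":-23.2,"tz":0,"twist":3},
  {"gripper":1,"tx":-21.1,"ty":-23.2,"tz":0,"twist":3},
  {"gripper":1,"tx":-21.1,"ty":-23.2,"tz":0,"twist":3},
  {"gripper":1,"tx":-21.1,"ty":-23.2,"tz":0,"twist":3},
])

```text
clock: 2.3
ee_pos: [0.4459, 0.1331, 0.2104]
tcp_rot: [0.267, 0.964, 0.001, 0.0]
wrist_force: [0.6, 1.1, -0.0]
grip_width: 0.0852
```

Run:
```python
from h import *
o=observe();print(o['ee_pos'],o['dq'].round(2),o['joint_pos'].round(3));print(units([.5355,-.0253,.21],59),units([.5355,-.0253,.11],59))
```

```text
[0.44593355 0.13310548 0.21036918] [ 0.72  0.17  0.45 -0.16 -0.14  0.01  1.23] [-0.794  0.123  0.407  2.06  -0.06   0.968  0.675]
(array([-6.329, -3.595,  0.012]), np.float64(0.013)) (array([-6.328, -3.6  ,  4.012]), np.float64(0.013))
```

>>> drive_tool([
  {"gripper":1,"tx":-5.8,"ty":-3.3,"tz":0,"twist":0},
  {"gripper":1,"tx":-5.8,"ty":-3.3,"tz":0,"twist":0},
  {"gripper":1,"tx":-5.8,"ty":-3.3,"tz":0,"twist":0},
  {"gripper":1,"tx":-5.8,"ty":-3.3,"tz":0,"twist":0},
  {"gripper":1,"tx":-5.8,"ty":-3.3,"tz":0,"twist":0},
  {"gripper":1,"tx":-5.8,"ty":-3.3,"tz":0,"twist":0},
])

```text
clock: 2.9
ee_pos: [0.5268, -0.0099, 0.2097]
tcp_rot: [0.267, 0.964, 0.0, -0.0]
wrist_force: [0.9, -0.9, 0.4]
grip_width: 0.0853
```

Run:
```python
from h import *
o=observe();print(o['ee_pos'],o['dq'].round(2),o['joint_pos'].round(3));print(units([.5355,-.0253,.115],59))
c=snap('top','t3.png');s=snap('side','s3.png')
a=cv2.imread('pics/t3.png');cv2.imwrite('pics/t3c.png',cv2.resize(a[150:220,200:270],None,fx=8,fy=8,interpolation=cv2.INTER_CUBIC))
```

```text
[ 0.5268129  -0.00990889  0.20973435] [-0.02 -0.01 -0.02  0.01 -0.   -0.    0.  ] [-0.535  0.25   0.52   1.935 -0.147  0.994  1.083]
(array([-0.617, -0.35 ,  3.789]), np.float64(0.008))
```

View pics/s3.png

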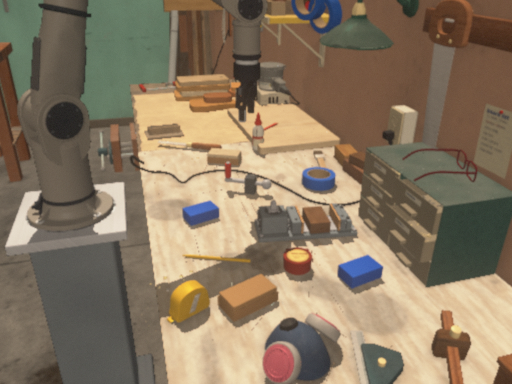

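Run:
```python
from h import *
s=snap('side','s4.png');c=snap('top','t4.png')
for p in([.527,-.01,.21],[.15,.657,.21],[0,0,0]):
  for q in(s,c):
    x=q['K']@(q['R']@np.array(p)+q['t']);print(p,x[:2]/x[2])
print(observe()['clock'])
```

```text
[0.527, -0.01, 0.21] [247.38229505 128.0847477 ]
[0.527, -0.01, 0.21] [223.41564195 187.93454368]
[0.15, 0.657, 0.21] [115.51373632  82.59738066]
[0.15, 0.657, 0.21] [ 27.19336855 303.14426788]
[0, 0, 0] [ 72.60727984 209.45874306]
[0, 0, 0] [227.72277172 327.36010295]
3.1
```

View pics/s4.png

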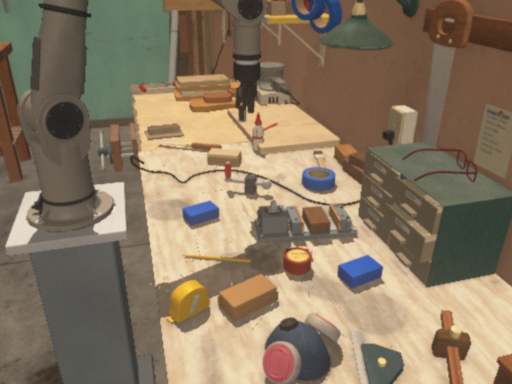

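View pics/t4.png

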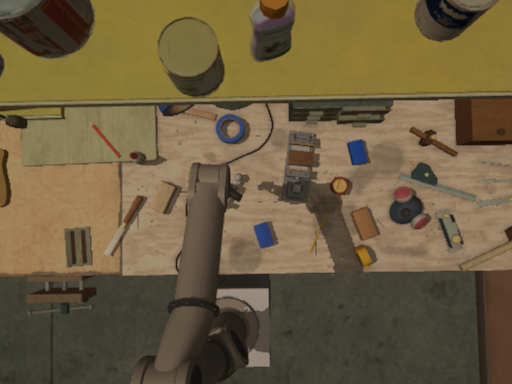

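>>> drive_tool([
  {"gripper":1,"tx":-0.6,"ty":-0.35,"tz":1.5,"twist":0},
  {"gripper":1,"tx":-0.6,"ty":-0.35,"tz":3.5,"twist":0},
  {"gripper":1,"tx":-0.6,"ty":-0.35,"tz":5.5,"twist":0},
  {"gripper":1,"tx":-0.6,"ty":-0.35,"tz":7,"twist":0},
  {"gripper":1,"tx":-0.6,"ty":-0.35,"tz":7.5,"twist":0},
  {"gripper":1,"tx":-0.6,"ty":-0.35,"tz":7.5,"twist":0},
])

```text
clock: 3.7
ee_pos: [0.5344, -0.025, 0.0214]
tcp_rot: [0.266, 0.964, -0.0, -0.001]
wrist_force: [0.1, -0.1, 0.5]
grip_width: 0.0848
```

Run:
```python
from h import *
o=observe();print(o['ee_pos'],o['wrist_force'],units([.5355,-.0253,.022],59))
s=snap('side','s5.png')
a=cv2.imread('pics/s5.png');cv2.imwrite('pics/s5c.png',cv2.resize(a[130:220,200:300],None,fx=8,fy=8,interpolation=cv2.INTER_CUBIC)[:600])
```

```text
[ 0.53435497 -0.0249892   0.0213746 ] [ 0.14612672 -0.0924538   0.45337908] (array([-0.046,  0.013, -0.025]), np.float64(0.021))
```

View pics/s5c.png

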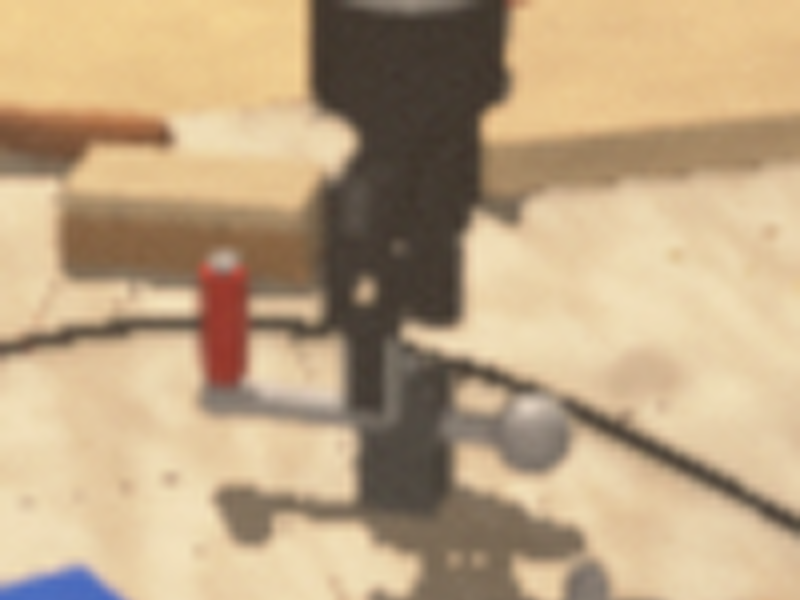

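>>> drive_tool([
  {"gripper":0,"tx":0,"ty":0,"tz":0,"twist":0},
  {"gripper":0,"tx":0,"ty":0,"tz":0,"twist":0},
  {"gripper":0,"tx":0,"ty":0,"tz":0,"twist":0},
  {"gripper":0,"tx":0,"ty":0,"tz":0,"twist":0},
  {"gripper":0,"tx":0,"ty":0,"tz":0,"twist":0},
  {"gripper":0,"tx":0,"ty":0,"tz":0,"twist":0},
  {"gripper":0,"tx":0,"ty":0,"tz":0,"twist":0},
  {"gripper":0,"tx":0,"ty":0,"tz":0,"twist":0},
], squeeze=60)

```text
clock: 4.55
ee_pos: [0.5366, -0.0253, 0.0237]
tcp_rot: [0.267, 0.964, 0.001, 0.001]
wrist_force: [-1.6, 0.2, 8.4]
grip_width: 0.0305
```

Run:
```python
from h import *
o=observe();print(o['ee_pos'],o['wrist_force'],o['grip_width'],units([.5355,-.0253,.2],59))
s=snap('side','s6.png')
a=cv2.imread('pics/s6.png');cv2.imwrite('pics/s6c.png',cv2.resize(a[130:205,200:300],None,fx=8,fy=8,interpolation=cv2.INTER_CUBIC)[:600])
```

```text
[ 0.53656551 -0.02532077  0.02369441] [-1.59636909  0.22634832  8.41743619] 0.03048281595485924 (array([ 0.027, -0.009, -7.052]), np.float64(0.011))
```

View pics/s6c.png

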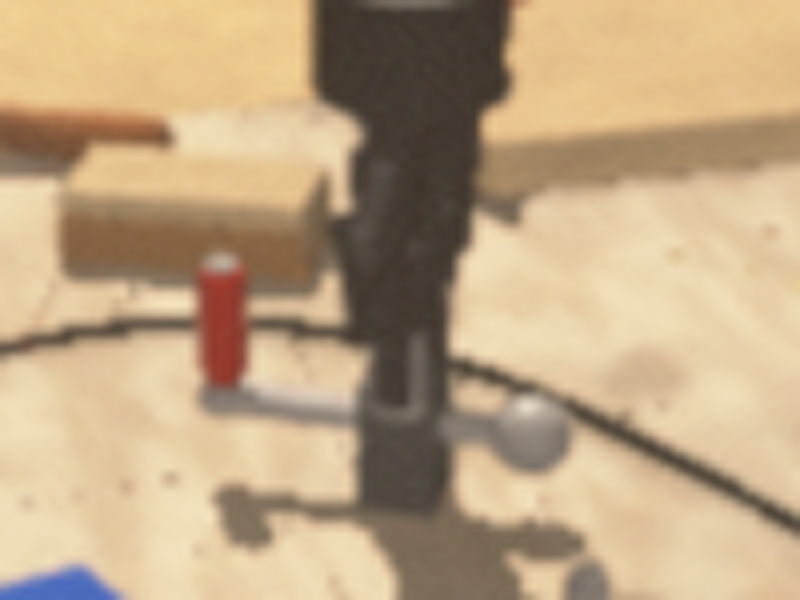

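Run:
```python
from h import *
print(units([.528,-.2765,.150],82))
```

```text
(array([-4.877, -8.784, -5.062]), np.float64(-3.823))
```

>>> drive_tool([
  {"gripper":0,"tx":0,"ty":0,"tz":-0.5,"twist":0},
  {"gripper":0,"tx":0,"ty":0,"tz":-2,"twist":0},
  {"gripper":0,"tx":0,"ty":0,"tz":-4,"twist":0},
  {"gripper":0,"tx":0,"ty":0,"tz":-5,"twist":0},
  {"gripper":0,"tx":-1,"ty":-1.8,"tz":-5,"twist":-1},
  {"gripper":0,"tx":-2,"ty":-3.6,"tz":-5,"twist":-2},
  {"gripper":0,"tx":-3,"ty":-5.4,"tz":-5,"twist":-3},
  {"gripper":0,"tx":-4,"ty":-7.2,"tz":-5,"twist":-3.8},
  {"gripper":0,"tx":-4.88,"ty":-8.78,"tz":-5,"twist":-3.8},
  {"gripper":0,"tx":-4.88,"ty":-8.78,"tz":-5,"twist":-3.8},
  {"gripper":0,"tx":-4.88,"ty":-8.78,"tz":-5,"twist":-3.8},
  {"gripper":0,"tx":-4.88,"ty":-8.78,"tz":-5,"twist":-3.8},
])

```text
clock: 5.8
ee_pos: [0.5271, -0.2752, 0.1472]
tcp_rot: [0.07, 0.998, 0.001, -0.0]
wrist_force: [1.2, -0.0, -4.0]
grip_width: 0.03
```

Run:
```python
from h import *
o=observe();print(o['ee_pos'],o['wrist_force'],o['dq'].round(2),o['grip_width'],units([.528,-.2765,.15],82))
s=snap('side','s7.png');c=snap('top','t7.png')
import pickle;pickle.dump((c,s),open('cs7.pkl','wb'))
a=cv2.imread('pics/s7.png');cv2.imwrite('pics/s7c.png',cv2.resize(a[150:225,225:325],None,fx=8,fy=8,interpolation=cv2.INTER_CUBIC)[:600])
a=cv2.imread('pics/t7.png');cv2.imwrite('pics/t7c.png',cv2.resize(a[150:220,260:340],None,fx=8,fy=8,interpolation=cv2.INTER_CUBIC)[:600])
```

```text
[ 0.52706557 -0.27517695  0.14716547] [ 1.16883136 -0.0084059  -4.02994005] [-0.02 -0.   -0.01  0.   -0.   -0.    0.  ] 0.030042892445712035 (array([-0.044, -0.047, -0.113]), np.float64(-0.014))
```

View pics/s7c.png

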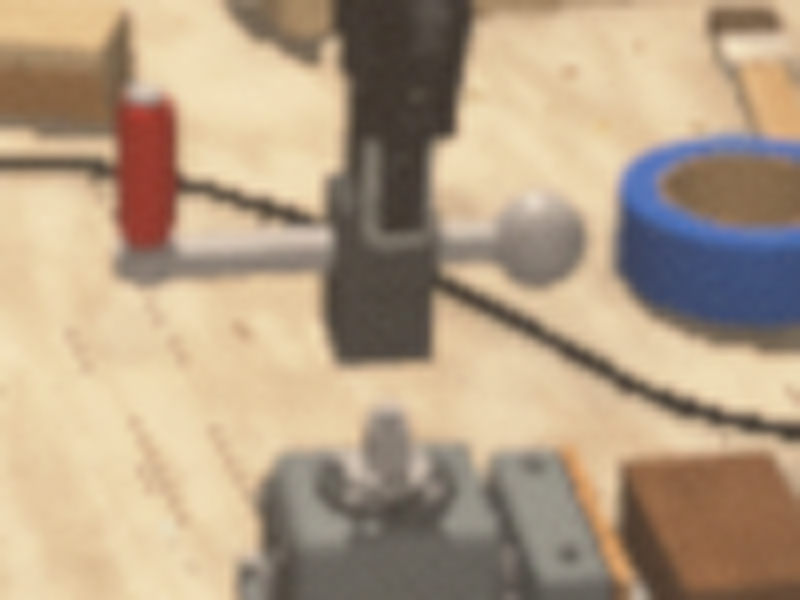

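View pics/t7c.png

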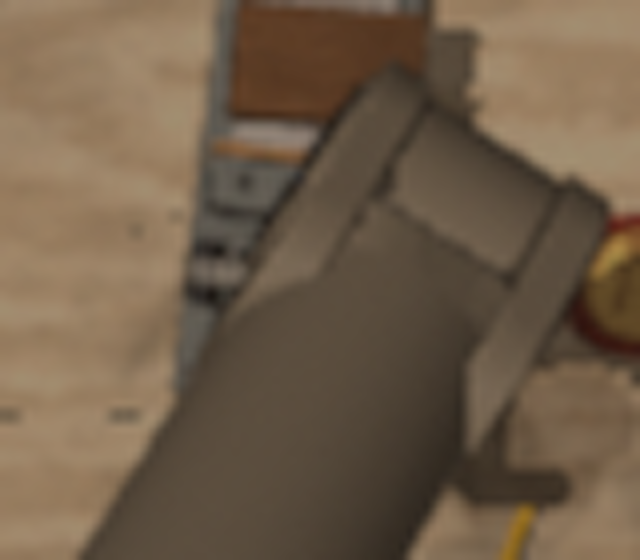

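Run:
```python
from h import *
import pickle;c,s=pickle.load(open('cs7.pkl','rb'));c0,s0=pickle.load(open('cs0.pkl','rb'))
np.set_printoptions(linewidth=200,suppress=True,precision=4)
I=s['pixels'].astype(float);G=I.mean(2)
# hub edges rows 182..194
def edge(row,lo,hi,rising):
    g=G[row];  x=np.arange(lo,hi);d=np.diff(g[lo:hi+1])*(1 if rising else -1)
    d=np.clip(d,0,None); k=d.argmax(); sl=slice(max(k-2,0),k+3);return ((x[sl]+.5)*d[sl]).sum()/d[sl].sum()
for r in range(184,195): print(r,round(edge(r,262,270,False),2),round(edge(r,276,283,True),2), end=' | ')
print()
Is=s['pixels'].astype(int)
red=(Is[...,0]>Is[...,1]*1.6)&(Is[...,0]>100);red[:155]=0;red[185:]=0;red[:,:236]=0;red[:,250:]=0
v=np.argwhere(red);print('red',v.min(0),v.max(0),v.mean(0))
# ball
cir=cv2.HoughCircles(cv2.resize(G[165:190,280:305].astype(np.uint8),None,fx=8,fy=8,interpolation=cv2.INTER_CUBIC),cv2.HOUGH_GRADIENT,1,50,param1=80,param2=15,minRadius=35,maxRadius=60)
print('ball',cir[0][:,:]/8 if cir is not None else None)
P,_=cloud(s)
print('hub front pts',np.median(P[184:193,269:278].reshape(-1,3),0))
m=P[166:180,241:246].reshape(-1,3);print('grip',np.median(m,0))
P0,_=cloud(s0)
print('shaft front',np.median(P0[203:208,271:275].reshape(-1,3),0),P0[202:209,270:276,1])
```

```text
184 264.8 280.33 | 185 264.74 281.66 | 186 264.7 278.3 | 187 264.75 278.45 | 188 264.73 278.61 | 189 264.85 278.59 | 190 265.06 278.62 | 191 265.36 278.64 | 192 265.55 278.61 | 193 265.96 278.63 | 194 266.25 278.56 | 
red [163 239] [180 246] [171.0656 242.8361]
ball None
hub front pts [ 0.5211 -0.2892  0.1448]
grip [ 0.4467 -0.2728  0.1893]
shaft front [ 0.5256 -0.2765  0.0875] [[-0.2711 -0.2732 -0.2752 -0.2735 -0.2738 -0.2768]
 [-0.2646 -0.2737 -0.2753 -0.2772 -0.2781 -0.2782]
 [-0.2678 -0.2748 -0.2774 -0.2744 -0.2752 -0.2778]
 [-0.2669 -0.2769 -0.2768 -0.2763 -0.2777 -0.2737]
 [-0.2715 -0.2779 -0.2738 -0.2767 -0.2784 -0.2743]
 [-0.2661 -0.2754 -0.2742 -0.2784 -0.2761 -0.2752]
 [-0.2722 -0.275  -0.2744 -0.2723 -0.2767 -0.2776]]
```

```bash
cat > fit.py <<'E'
from h import *
from scipy.optimize import least_squares
def proj(s,X):
    X=np.atleast_2d(X);q=(X@s['R'].T+s['t'])@s['K'].T;return q[:,:2]/q[:,2:]
def crankpts(p):
    x,y,z,yaw=p;c,sn=np.cos(yaw),np.sin(yaw);R=np.array([[c,-sn,0],[sn,c,0],[0,0,1]])
    return lambda L:np.atleast_2d(L)@R.T+np.array([x,y,z])
E
python3 - <<'E'
from fit import *
import pickle;c,s=pickle.load(open('cs7.pkl','rb'));c0,s0=pickle.load(open('cs0.pkl','rb'))
np.set_printoptions(linewidth=200,suppress=True,precision=4)
I=s['pixels'].astype(float);G=I.mean(2)
print('bottom edge cols 268..277'); print(G[191:199,266:280].round())
print('grip col profile rows 160-184');print(I[160:184,243].round())
print('ball');print(G[172:188,284:302].round())
E
```

```text
bottom edge cols 268..277
[[ 96.  73.  74.  74.  75.  74.  71.  75.  74.  74.  74.  75.  90. 163.]
 [111.  76.  75.  75.  74.  75.  73.  73.  73.  73.  74.  75.  91. 166.]
 [136.  86.  74.  75.  73.  73.  76.  71.  73.  71.  76.  76.  96. 164.]
 [156.  97.  83.  81.  81.  81.  82.  83.  82.  86.  87.  90. 109. 164.]
 [176. 140. 125. 124. 131. 138. 139. 141. 140. 148. 153. 155. 156. 176.]
 [191. 183. 184. 183. 186. 186. 187. 189. 187. 189. 190. 188. 191. 189.]
 [197. 198. 203. 205. 203. 201. 199. 197. 199. 198. 196. 193. 192. 192.]
 [196. 200. 200. 206. 207. 204. 199. 196. 197. 199. 198. 195. 195. 192.]]
grip col profile rows 160-184
[[224. 204. 177.]
 [212. 194. 177.]
 [177. 153. 140.]
 [158.  91.  81.]
 [164.  65.  51.]
 [157.  61.  47.]
 [151.  59.  46.]
 [153.  61.  47.]
 [152.  60.  46.]
 [152.  61.  49.]
 [151.  60.  50.]
 [151.  59.  48.]
 [150.  60.  48.]
 [151.  60.  48.]
 [150.  59.  48.]
 [149.  59.  47.]
 [151.  60.  49.]
 [148.  59.  47.]
 [151.  60.  48.]
 [145.  58.  46.]
 [138.  72.  62.]
 [127.  96.  86.]
 [130. 117. 107.]
 [139. 125. 115.]]
ball
[[208. 205. 205. 204.
[... 767 characters left out ...]
4. 135. 127. 124. 116. 121. 162. 188. 188. 154.]
 [129. 129. 125. 117. 119. 120. 128. 128. 129. 129. 125. 121. 116. 125. 170. 192. 189. 151.]
 [145. 143. 134. 120. 116. 117. 121. 125. 126. 126. 125. 118. 118. 141. 176. 191. 186. 149.]
 [183. 182. 175. 152. 124. 114. 118. 119. 120. 121. 118. 116. 131. 166. 186. 189. 182. 150.]
 [199. 200. 196. 183. 146. 118. 114. 114. 115. 115. 117. 131. 165. 187. 194. 190. 180. 162.]
 [181. 193. 197. 196. 180. 157. 137. 127. 124. 134. 157. 175. 193. 199. 197. 191. 184. 178.]
 [127. 150. 175. 189. 193. 190. 178. 171. 170. 174. 190. 198. 201. 204. 199. 195. 189. 188.]
 [ 74.  87. 123. 147. 174. 189. 193. 194. 195. 194. 195. 197. 198. 202. 201. 199. 195. 190.]]
```

Run:
```python
from fit import *
import pickle;c,s=pickle.load(open('cs7.pkl','rb'));c0,s0=pickle.load(open('cs0.pkl','rb'))
np.set_printoptions(linewidth=200,suppress=True,precision=4)
def model(p):
    T=crankpts(p)
    out=[]
    g=proj(s,T([[.075,0,.066]]))[0];out+=[g[0],g[1]]
    b=proj(s,T([[-.052,0,.034]]))[0];out+=[b[0],b[1]]
    k=np.array([[.016,.016],[.016,-.016],[-.016,.016],[-.016,-.016]])
    q=proj(s,T(np.c_[k,np.full(4,.02)]))[:,0];out+=[q.min(),q.max()]
    q=proj(s,T(np.c_[k,np.zeros(4)]));o=q[np.argsort(q[:,0])]
    # front bottom corners: two with largest row
    f=q[np.argsort(-q[:,1])][:2];f=f[np.argsort(f[:,0])];out+=[f[0,1],f[1,1]]
    return np.array(out)
meas=np.array([242.84,171.2,291.7,179.2,264.75,278.55,194.95,194.7])
wt=np.array([1,1,.6,.6,1,1,1,1])
for fixz in(.1235,.126,None):
    f=lambda p:wt*(model([p[0],p[1],p[2] if fixz is None else fixz,p[3]])-meas)
    r=least_squares(f,[.525,-.275,.1235,np.radians(172)]);p=r.x;print(fixz,p[:3],np.degrees(p[3]),'res',(f(p)/wt).round(2))
# shaft from s0 with same approach
def ms(p,yaw):
    T=crankpts([p[0],p[1],.075,np.radians(yaw)]);k=.007*np.array([[1,1],[1,-1],[-1,1],[-1,-1]])
    q=proj(s0,T(np.c_[k,np.full(4,.010)]))[:,0]; return np.array([q.min(),q.max()])
for yaw in(-8,):
  for y in(-.278,-.2765,-.275):
    r=least_squares(lambda p:ms([p[0],y],yaw)-[269.85,275.95],[.527]);print(y,r.x,r.fun)
```

```text
0.1235 [ 0.5229 -0.2724  0.125 ] 173.42727765973356 res [-0.06 -0.41 -0.22 -0.   -0.27  0.41  0.47 -0.12]
0.126 [ 0.5214 -0.2771  0.2177] 173.72030881931147 res [-0.16 -0.44 -0.12 -0.1  -0.3   0.5   0.5  -0.11]
None [ 0.527  -0.2592  0.1165] 172.660176521443 res [ 0.19 -0.31 -0.5   0.25 -0.19  0.17  0.36 -0.13]
-0.278 [0.526] [-0.0126  0.0125]
-0.2765 [0.5264] [-0.0089  0.0089]
-0.275 [0.5269] [-0.0053  0.0053]
```

>>> drive_tool([
  {"gripper":0,"tx":-0.14,"ty":-0.07,"tz":0.2,"twist":0},
  {"gripper":0,"tx":-0.14,"ty":-0.07,"tz":0.5,"twist":0},
  {"gripper":0,"tx":-0.14,"ty":-0.07,"tz":0.75,"twist":0},
  {"gripper":0,"tx":-0.14,"ty":-0.07,"tz":0.75,"twist":0},
  {"gripper":0,"tx":-0.14,"ty":-0.07,"tz":0.75,"twist":0},
])

```text
clock: 6.4
ee_pos: [0.5302, -0.2788, 0.1282]
tcp_rot: [0.071, 0.997, 0.0, -0.0]
wrist_force: [-0.3, 0.1, -3.8]
grip_width: 0.0301
```

Run:
```python
from fit import *
o=observe();print(o['ee_pos'],o['wrist_force'],o['wrist_torque'])
s=snap('side','s8.png')
a=cv2.imread('pics/s8.png');cv2.imwrite('pics/s8c.png',cv2.resize(a[155:230,225:325],None,fx=8,fy=8,interpolation=cv2.INTER_CUBIC)[:600])
G=s['pixels'].astype(float).mean(2)
print(G[186:214,262:284].round().astype(int))
```

```text
[ 0.53019803 -0.27878045  0.12820958] [-0.29646884  0.09776623 -3.83638214] [-0.03436791 -0.02242948  0.0642859 ]
[[198 199 201 199 192 151  97  76  76  89 112 105  93  88  94 100 103 110
  106 141 164 174]
 [187 182 182 180 174 148 101  74  75  83 100 106 101 102 106 110 107 101
   92 116 130 139]
 [157 152 151 149 145 129  96  76  75  77  82  90  89  88  87  87  86  83
   86 112 126 128]
 [133 131 131 131 128 115  92  75  78  75  74  74  75  75  74  74  74  76
   91 120 132 130]
 [129 131 131 138 124 103  83  75  74  74  74  74  74  72  72  71  72  76
  104 149 165 164]
 [171 174 183 185 144  95  75  74  75  76  76  74  74  72  72  73  75  78
  115 170 191 190]
 [200 205 209 210 160  91  69  71  75  75  75  74  74  72  72  73  72  79
  127 177 196 197]
 [207 205 206 209 161  90  73  76  72  71  73  72  73  70  71  68  72  78
  128 177 197 199]
 [207 203 203 203 158  92  72  76  72  74  71  73  73  73  71  69  70  76
  116 173 194 200]
 [203 201 199 199 154  88  73  72  74  74  73  72  75  72  71  71  72  77
  117 172 192 197]
 [200 198 196 193 149  89  70  71  74  75  74  74  74  7
[... 918 characters left out ...]
4 124 124 129 153 167 149 137
  142 145 145 159]
 [149 150 144 133 130 153 182 190 158 130 127 126 126 130 160 177 153 127
  127 138 142 150]
 [146 144 132 115 101 117 168 190 168 139 128 124 125 127 161 180 156 115
  110 125 138 143]
 [148 146 122 105 104 108 146 176 167 160 138 117 115 116 138 151 128 105
   99 110 133 143]
 [147 145 120 100 101 101 117 138 147 149 134 117 114 114 111 114 121 111
   99 102 131 144]
 [145 147 118  96  99 100 105 113 115 117 120 117 114 108 101  97 117 110
   95  95 128 142]
 [146 149 135 108  90  95  95  98  94  91  98  96  92  84  75  75  85  88
   83 108 135 144]
 [143 151 147 133 107  90  85  84  76  71  72  72  71  70  70  68  68  72
   82 120 145 148]]
```

View pics/s8c.png

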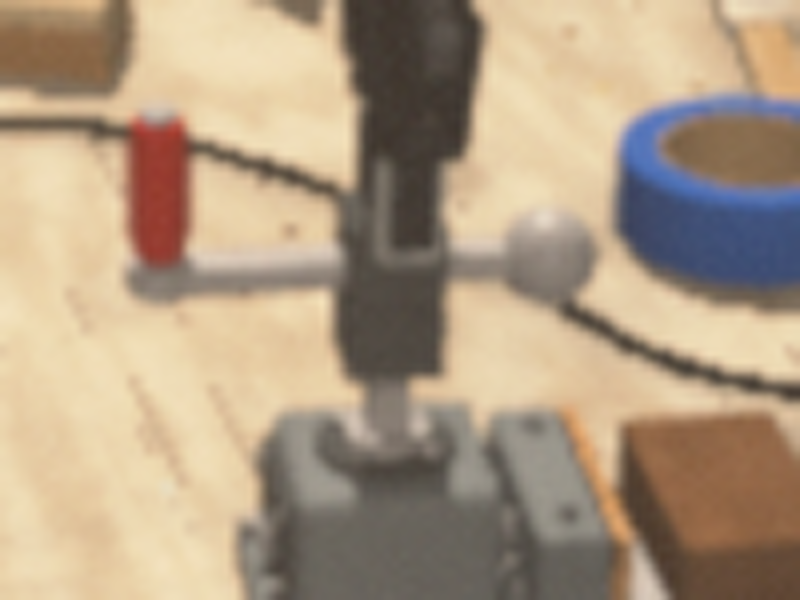

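Run:
```python
from fit import *
s=capture('side')
for z in(.1045,.1055):
  q=w(s,273.2,201.85,plane=z);print(q,q+np.array([.14,.99,0])*.016)
P,_=cloud(s);a=np.median(P[190:201,269:279].reshape(-1,3),0);print(a,a+np.array([.14,.99,0])*.016)
# shaft: top row
G=s['pixels'].astype(float).mean(2);print(G[206:216,262:284].round())
```

```text
[ 0.52231534 -0.29060423  0.1045    ] [ 0.52455534 -0.27476423  0.1045    ]
[ 0.52173135 -0.29235955  0.1055    ] [ 0.52397135 -0.27651955  0.1055    ]
[ 0.52225621 -0.29252928  0.12569721] [ 0.52449621 -0.27668928  0.12569721]
[[168. 167. 165. 161. 166. 180. 183. 184. 146. 121. 124. 125. 126. 128.
  153. 168. 150. 138. 142. 145. 142. 157.]
 [148. 149. 142. 134. 129. 152. 182. 190. 159. 130. 127. 126. 123. 129.
  159. 179. 157. 127. 126. 137. 142. 150.]
 [148. 144. 132. 116. 104. 118. 166. 192. 168. 139. 127. 123. 125. 127.
  161. 181. 155. 116. 108. 124. 140. 143.]
 [146. 145. 126. 102. 102. 105. 149. 176. 170. 160. 137. 119. 115. 116.
  138. 151. 130. 106.  99. 113. 135. 143.]
 [149. 146. 120.  99.  98. 101. 118. 141. 147. 148. 134. 116. 113. 111.
  113. 116. 124. 124. 109. 106. 130. 144.]
 [149. 148. 120.  96.  97. 100. 102. 112. 117. 118. 120. 120. 113. 109.
   97.  98. 120. 126. 106.  95. 129. 144.]
 [146. 148. 134. 106.  92.  96.  96.  97.  95.  90.  95.  98.  90.  84.
   79.  73.  87.  94.  88. 106. 135. 147.]
 [143. 151. 149. 134. 107.  92.  84.  81.  76.  74.  73.  69.  71.  67.
   70.  70.  72.  73.  83. 124. 143. 148.]
 [144. 149. 153. 149. 138. 125. 103.  83.  75.  73.  72.  72.  70.  74.
   73.  74.  75.  81.  87. 123. 145. 149.]
 [137. 151. 154. 152. 150. 149. 134. 103.  81.  80.  80.  82.  79.  82.
   80.  83.  81.  82.  87. 110. 135. 145.]]
```

Run:
```python
from fit import *
import pickle;c0,s0=pickle.load(open('cs0.pkl','rb'))
np.set_printoptions(suppress=True,precision=4,linewidth=180)
P,_=cloud(s0)
n=np.array([.139,.99])  # vice +y dir
A=P[219:228,264:284].reshape(-1,3);print('housing front: along n',np.median(A[:,:2]@n),'std',np.std(A[:,:2]@n),' axis->',np.median(A[:,:2]@n)+.035, np.median(A,0))
print('shaft front pts n',np.sort((P[204:208,271:275,:2]@n).ravel()))
print('nominal axis n',np.array([.527,-.2765])@n,'from top housing', np.array([.5261,-.2743])@n)
# top-camera: housing extents along n using edges at the top: width profile
Pt,_=cloud(c0);z=Pt[...,2]
m=(z>.055)&(z<.11);m[:182]=0;m[199:]=0;m[:,:284]=0;m[:,312:]=0
vu=np.argwhere(m);A=plane(c0,vu,.067)[:,:2]
t=A@np.array([.99,-.139]);q=A@n
for a in np.arange(.50,.60,.01):
    k=(t>a)&(t<a+.01)
    if k.sum()>5: print(round(a,2),q[k].min(),q[k].max(),(q[k].min()+q[k].max())/2)
```

```text
housing front: along n -0.22754876587534953 std 0.0018671924594793072  axis-> -0.19254876587534953 [ 0.5202 -0.303   0.0488]
shaft front pts n [-0.2028 -0.2024 -0.2021 -0.2019 -0.2017 -0.2014 -0.2012 -0.2007 -0.2003 -0.2001 -0.1997 -0.1995 -0.1988 -0.1985 -0.1983 -0.1981]
nominal axis n -0.20048200000000002 from top housing -0.19842909999999997
0.52 -0.2189475044208822 -0.16989930423442473 -0.19442340432765348
0.53 -0.22918585826437543 -0.16115340116790206 -0.19516962971613874
0.54 -0.22875068673331642 -0.16026597216414745 -0.19450832944873192
0.55 -0.22744455401557645 -0.15982209995955152 -0.19363332698756397
0.56 -0.2261374933424745 -0.16131407366598177 -0.19372578350422814
0.57 -0.22897286812768808 -0.16042587251620624 -0.19469937032194717
0.58 -0.22766562274787525 -0.15998161395725455 -0.1938236183525649
```

```bash
python3 - <<'E'
from fit import *
import pickle;c0,s0=pickle.load(open('cs0.pkl','rb'))
np.set_printoptions(suppress=True,precision=4,linewidth=180)
print(c0['pixels'][176:202,284:312].astype(int).sum(2)//3)
for h,r in((.097,.005),(.092,.007),(.075,.015)):
  for xy in([.527,-.2765],[.527,-.270]):
    a=np.linspace(0,6.28,40);q=proj(c0,np.c_[xy[0]+r*np.cos(a),xy[1]+r*np.sin(a),np.full(40,h)]);print(h,xy,q.min(0),q.max(0))
E
python3 - <<'E'
import cv2
a=cv2.imread('pics/top0.png');cv2.imwrite('pics/t9.png',cv2.resize(a[174:204,282:314],None,fx=18,fy=18,interpolation=cv2.INTER_NEAREST))
E
```

```text
[[ 93  76  64  54  49  53  58  61  62  62  65  68  72  76  82  83  83  83  84  85  85  83  83  84  84  72  55  63]
 [ 86  84  81  74  68  67  66  65  65  60  56  68  95  98  69  61  61  61  63  67  70  74  80  81  81  70  56  62]
 [ 83  84  84  84  83  81  79  76  75  70  65  73 107 109  65  43  43  53  61  58  58  56  58  61  60  58  57  62]
 [ 87  84  84  79  77  81  80  77  75  73  72  69  81  86  68  59  57  63  69  64  62  63  66  65  62  57  59  78]
 [ 86  84  84  73  71  85  85  84  84  83  82  81  79  80  79  77  74  71  70  68  67  70  69  67  65  60  61  90]
 [ 85  84  84  72  70  86  86  85  83  84  81  75  76  79  83  84  84  82  81  80  81  72  54  48  48  53  60  77]
 [ 86  84  81  67  70  86  86  85  81  76  66  58  58  63  68  70  76  84  84  85  85  78  56  46  48  54  60  62]
 [ 86  86  78  66  72  84  86  83  78  78  71  54  51  50  54  52  60  77  84  84  84  75  55  48  48  53  60  63]
 [ 84  85  80  70  75  84  81  72  64  79  86  83  93  93  82  63  79  83  75  84  84  73  54  49  49  53  60  62]
 [ 84  85  79  73  78  85  77  60  53  72  97 111 119 119 110  87
[... 1562 characters left out ...]
  81  82  72  59  66  86  89  65  46  45  55  74  76  58  53  60  66  59  48  59  67  65  74  86]
 [121 117 111 108 104 103 103 104 108 104  98  84  65  60  65  82  84  70  70  70  73  65  50  58  80  93  97 103]
 [125 124 125 126 128 128 126 128 131 125 117 114 106 104 103 106 100  90  91  82  73  66  55  57  88 110 106 101]]
0.097 [0.527, -0.2765] [297.5148 186.9742] [300.2429 189.6942]
0.097 [0.527, -0.27] [295.7404 187.0056] [298.4681 189.7255]
0.092 [0.527, -0.2765] [296.8457 186.5093] [300.652  190.3045]
0.092 [0.527, -0.27] [295.0774 186.5407] [298.8832 190.3356]
0.075 [0.527, -0.2765] [294.2825 184.6313] [302.3451 192.6706]
0.075 [0.527, -0.27] [292.5348 184.6623] [300.5965 192.7012]
```

View pics/t9.png

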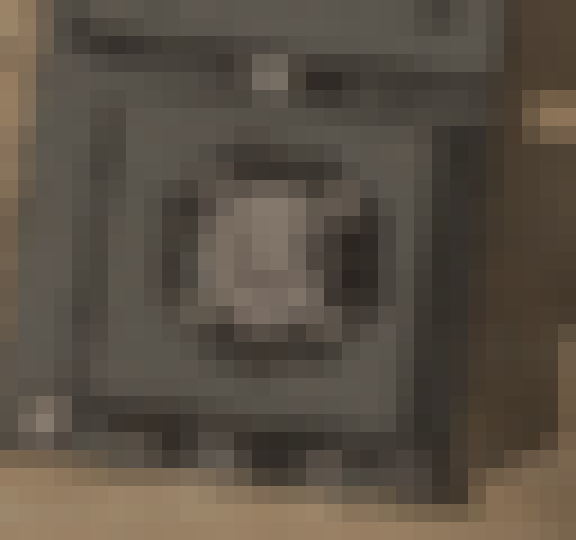

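>>> drive_tool([
  {"gripper":0,"tx":-0.04,"ty":0.31,"tz":0,"twist":0},
  {"gripper":0,"tx":-0.04,"ty":0.31,"tz":0,"twist":0},
  {"gripper":0,"tx":-0.04,"ty":0.31,"tz":0,"twist":0},
  {"gripper":0,"tx":-0.04,"ty":0.31,"tz":0,"twist":0},
])

```text
clock: 6.9
ee_pos: [0.5326, -0.2713, 0.1287]
tcp_rot: [0.071, 0.997, -0.0, 0.0]
wrist_force: [-0.2, -0.2, -4.1]
grip_width: 0.0302
```

Run:
```python
from fit import *
o=observe();print(o['ee_pos'],o['wrist_force'],o['wrist_torque'])
n=np.array([.139,.99])
s=snap('side','s10.png');P,_=cloud(s)
s2=capture('side');P2,_=cloud(s2)
P=(P+P2)/2
a=np.median((P[190:200,269:278,:2]@n).ravel());print('hub n',a+.016, 'shaft n',np.median((P[204:207,271:275,:2]@n).ravel())+.0065)
for r in range(190,200):
    G=s['pixels'].astype(float).mean(2)
G=(s['pixels'].astype(float).mean(2)+s2['pixels'].astype(float).mean(2))/2
def cross(r,a,b,lv):
    g=G[r]
    for k in range(a,b):
        if (g[k]-lv)*(g[k+1]-lv)<=0: return k+(lv-g[k])/(g[k+1]-g[k])
for r in range(188,198): print(r,cross(r,263,270,138),cross(r,276,283,138))
for r in range(202,208): print(r,cross(r,267,272,152),cross(r,274,279,148))
a=cv2.imread('pics/s10.png');cv2.imwrite('pics/s10c.png',cv2.resize(a[155:230,225:325],None,fx=8,fy=8,interpolation=cv2.INTER_CUBIC)[:600])
```

```text
[ 0.53262867 -0.27133194  0.12874856] [-0.21683541 -0.2453253  -4.13652741] [-0.09290145  0.01317777 -0.03895335]
hub n -0.19312267886176432 shaft n -0.1933208026593739
188 None 281.7191011235955
189 265.812030075188 280.75531914893617
190 266.22527472527474 280.49532710280374
191 266.3452380952381 280.3186119873817
192 266.3479262672811 280.284375
193 266.33408577878106 280.3416149068323
194 266.3186274509804 280.35714285714283
195 266.3646112600536 280.19723183391005
196 266.4518950437318 280.05185185185184
197 266.77115987460814 279.98546511627904
202 270.1634241245136 275.383064516129
203 270.1020408163265 275.5650406504065
204 269.9563636363636 275.625
205 269.8782608695652 275.71794871794873
206 269.8609865470852 275.75694444444446
207 270.21556886227546 275.67251461988303
```

View pics/s10c.png

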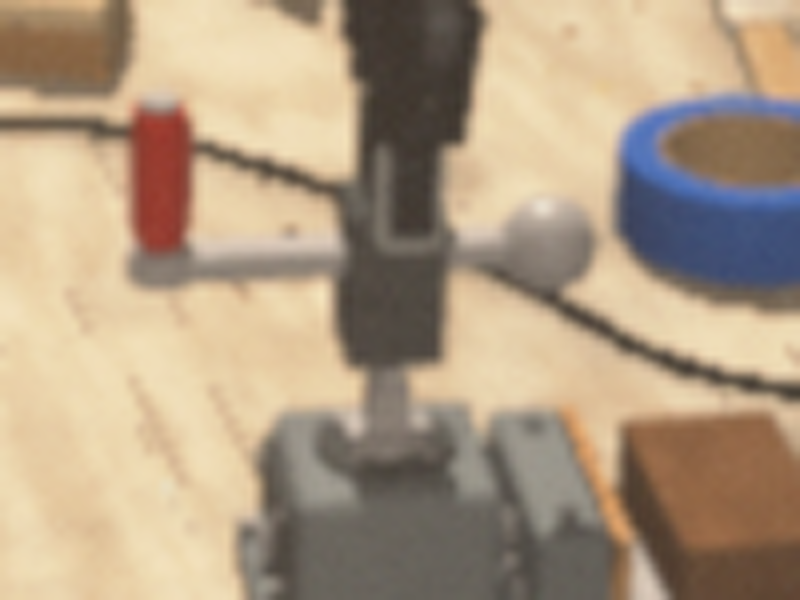

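>>> drive_tool([
  {"gripper":0,"tx":0.02,"ty":0,"tz":0.08,"twist":0},
  {"gripper":0,"tx":0.02,"ty":0,"tz":0.16,"twist":0},
  {"gripper":0,"tx":0.02,"ty":0,"tz":0.24,"twist":0},
  {"gripper":0,"tx":0.02,"ty":0,"tz":0.32,"twist":0},
  {"gripper":0,"tx":0.02,"ty":0,"tz":0.4,"twist":0},
  {"gripper":0,"tx":0.02,"ty":0,"tz":0.4,"twist":0},
])

```text
clock: 7.6
ee_pos: [0.5319, -0.2711, 0.1182]
tcp_rot: [0.071, 0.997, 0.0, -0.0]
wrist_force: [0.0, -0.3, -4.4]
grip_width: 0.0303
```

>>> drive_tool([
  {"gripper":0,"tx":0,"ty":0,"tz":0.05,"twist":0},
  {"gripper":0,"tx":0,"ty":0,"tz":0.1,"twist":0},
  {"gripper":0,"tx":0,"ty":0,"tz":0.1,"twist":0},
])

```text
clock: 7.9
ee_pos: [0.532, -0.2712, 0.116]
tcp_rot: [0.071, 0.997, 0.0, -0.0]
wrist_force: [0.1, 0.5, -4.2]
grip_width: 0.0302
```

>>> drive_tool([
  {"gripper":0,"tx":0,"ty":0,"tz":0.05,"twist":0},
  {"gripper":0,"tx":0,"ty":0,"tz":0.1,"twist":0},
  {"gripper":0,"tx":0,"ty":0,"tz":0.1,"twist":0},
])

```text
clock: 8.2
ee_pos: [0.5321, -0.2712, 0.1135]
tcp_rot: [0.071, 0.997, -0.0, -0.0]
wrist_force: [0.8, 0.6, -4.5]
grip_width: 0.0302
```

>>> drive_tool([
  {"gripper":0,"tx":0,"ty":0,"tz":0.05,"twist":0},
  {"gripper":0,"tx":0,"ty":0,"tz":0.1,"twist":0},
  {"gripper":0,"tx":0,"ty":0,"tz":0.1,"twist":0},
])

```text
clock: 8.5
ee_pos: [0.5321, -0.2712, 0.111]
tcp_rot: [0.071, 0.997, -0.0, 0.0]
wrist_force: [1.1, 0.3, -4.3]
grip_width: 0.0301
```

>>> drive_tool([
  {"gripper":0,"tx":0,"ty":0,"tz":0.04,"twist":0},
  {"gripper":0,"tx":0,"ty":0,"tz":0.08,"twist":0},
  {"gripper":0,"tx":0,"ty":0,"tz":0.08,"twist":0},
])

```text
clock: 8.8
ee_pos: [0.5321, -0.2712, 0.109]
tcp_rot: [0.071, 0.997, 0.0, 0.0]
wrist_force: [1.3, -0.1, -4.6]
grip_width: 0.03
```

>>> drive_tool([
  {"gripper":0,"tx":0,"ty":0,"tz":0.06,"twist":0},
  {"gripper":0,"tx":0,"ty":0,"tz":0.12,"twist":0},
  {"gripper":0,"tx":0,"ty":0,"tz":0.18,"twist":0},
  {"gripper":0,"tx":0,"ty":0,"tz":0.18,"twist":0},
])

```text
clock: 9.2
ee_pos: [0.5321, -0.2712, 0.1044]
tcp_rot: [0.071, 0.997, 0.0, -0.0]
wrist_force: [-0.1, -0.5, -4.9]
grip_width: 0.0301
```

>>> drive_tool([
  {"gripper":0,"tx":0,"ty":0,"tz":0.04,"twist":0},
  {"gripper":0,"tx":0,"ty":0,"tz":0.08,"twist":0},
  {"gripper":0,"tx":0,"ty":0,"tz":0.08,"twist":0},
])

```text
clock: 9.5
ee_pos: [0.5321, -0.2713, 0.1025]
tcp_rot: [0.071, 0.997, -0.0, 0.0]
wrist_force: [1.0, -1.2, -4.8]
grip_width: 0.0302
```

>>> drive_tool([
  {"gripper":0,"tx":0,"ty":0,"tz":0.04,"twist":0},
  {"gripper":0,"tx":0,"ty":0,"tz":0.08,"twist":0},
  {"gripper":0,"tx":0,"ty":0,"tz":0.08,"twist":0},
])

```text
clock: 9.8
ee_pos: [0.5321, -0.2712, 0.1005]
tcp_rot: [0.071, 0.997, -0.0, 0.0]
wrist_force: [0.3, 0.2, -5.0]
grip_width: 0.0304
```

>>> drive_tool([
  {"gripper":0,"tx":0,"ty":0,"tz":0.04,"twist":0},
  {"gripper":0,"tx":0,"ty":0,"tz":0.06,"twist":0},
  {"gripper":0,"tx":0,"ty":0,"tz":0.06,"twist":0},
])

```text
clock: 10.1
ee_pos: [0.5321, -0.2713, 0.0991]
tcp_rot: [0.071, 0.997, -0.0, 0.0]
wrist_force: [0.2, 0.6, -5.0]
grip_width: 0.03
```

>>> drive_tool([
  {"gripper":0,"tx":0,"ty":0,"tz":0.03,"twist":0},
  {"gripper":0,"tx":0,"ty":0,"tz":0.06,"twist":0},
  {"gripper":0,"tx":0,"ty":0,"tz":0.06,"twist":0},
])

```text
clock: 10.4
ee_pos: [0.5325, -0.2713, 0.0987]
tcp_rot: [0.071, 0.997, 0.0, 0.0]
wrist_force: [-2.6, 0.9, 5.2]
grip_width: 0.0305
```

>>> drive_tool([
  {"gripper":0,"tx":0,"ty":0,"tz":0.02,"twist":0},
  {"gripper":0,"tx":0,"ty":0,"tz":0.04,"twist":0},
  {"gripper":0,"tx":0,"ty":0,"tz":0.04,"twist":0},
])

```text
clock: 10.7
ee_pos: [0.5327, -0.2714, 0.0985]
tcp_rot: [0.071, 0.997, 0.0, 0.001]
wrist_force: [-2.7, 3.5, 12.2]
grip_width: 0.0301
```

Run:
```python
from fit import *
s=snap('side','s11.png')
a=cv2.imread('pics/s11.png');cv2.imwrite('pics/s11c.png',cv2.resize(a[165:240,225:325],None,fx=8,fy=8,interpolation=cv2.INTER_CUBIC)[:600])
```

```text
(no output)
```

View pics/s11c.png

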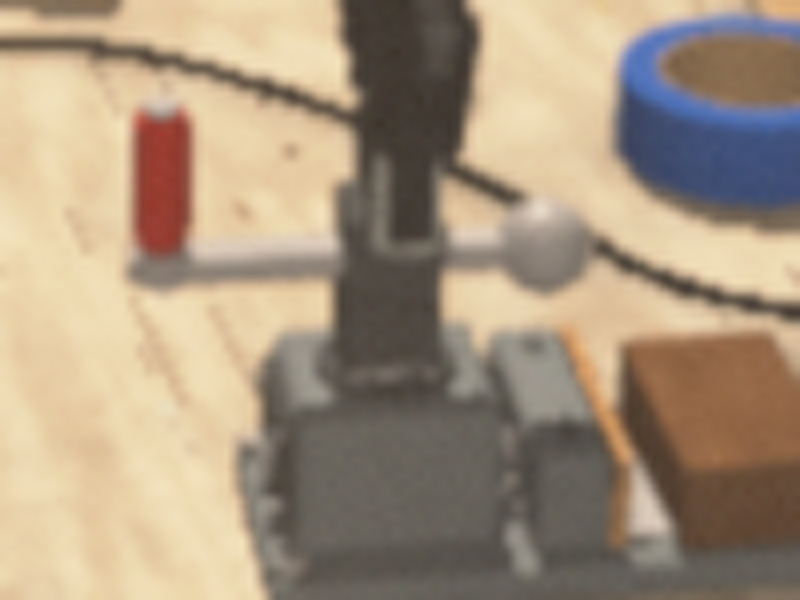

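>>> drive_tool([
  {"gripper":0.6,"tx":0,"ty":0,"tz":-0.06,"twist":0},
  {"gripper":0.8,"tx":0,"ty":0,"tz":-0.06,"twist":0},
  {"gripper":0.8,"tx":0,"ty":0,"tz":-0.06,"twist":0},
  {"gripper":0.8,"tx":0,"ty":0,"tz":-0.06,"twist":0},
  {"gripper":0.8,"tx":0,"ty":0,"tz":-1.5,"twist":0},
  {"gripper":0.8,"tx":0,"ty":0,"tz":-3,"twist":0},
  {"gripper":0.8,"tx":0,"ty":0,"tz":-4,"twist":0},
  {"gripper":0.8,"tx":0,"ty":0,"tz":-4,"twist":0},
  {"gripper":0.8,"tx":0,"ty":0,"tz":-4,"twist":0},
])

```text
clock: 11.65
ee_pos: [0.5322, -0.2712, 0.1966]
tcp_rot: [0.071, 0.997, 0.0, 0.0]
wrist_force: [0.2, -0.1, -1.9]
grip_width: 0.0684
```

Run:
```python
from fit import *
o=observe();print(o['ee_pos'],o['wrist_force'],o['joint_pos'],units([.4546,-.261,.2],82.5))
s=snap('side','s12.png');c=snap('top','t12.png')
import pickle;pickle.dump((c,s),open('cs12.pkl','wb'))
a=cv2.imread('pics/s12.png');cv2.imwrite('pics/s12c.png',cv2.resize(a[165:240,225:325],None,fx=8,fy=8,interpolation=cv2.INTER_CUBIC)[:600])
I=s['pixels'].astype(int)
red=(I[...,0]>I[...,1]*1.6)&(I[...,0]>100);red[:165]=0;red[200:]=0;red[:,:236]=0;red[:,255:]=0
v=np.argwhere(red);print(v.min(0),v.max(0),v.mean(0),w(s,v[:,1].mean(),v[:,0].mean(),plane=.141))
```

```text
[ 0.53216316 -0.27116094  0.19664267] [ 0.23156299 -0.13244443 -1.94152286] [-0.0087978   0.38934524  0.49053561  1.78846115 -0.21237479  1.01560525
  1.99212489] (array([ 3.129, -0.036, -0.136]), np.float64(-0.105))
[179 242] [196 247] [187.5        244.52941176] [ 0.45324131 -0.26191748  0.141     ]
```

View pics/s12c.png

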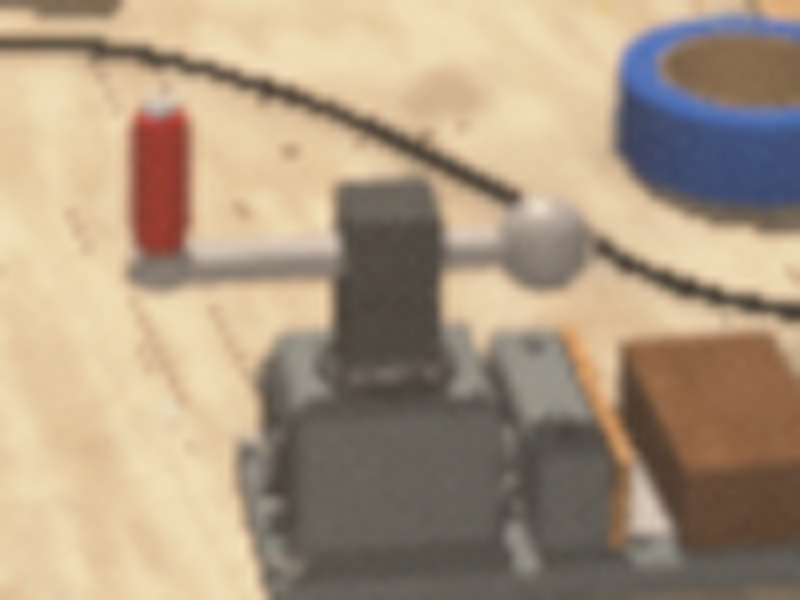

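>>> drive_tool([
  {"gripper":0.8,"tx":1.6,"ty":-0.02,"tz":0,"twist":0},
  {"gripper":0.8,"tx":3.15,"ty":-0.04,"tz":0,"twist":0},
  {"gripper":0.8,"tx":3.15,"ty":-0.04,"tz":0,"twist":0},
  {"gripper":0.8,"tx":3.15,"ty":-0.04,"tz":0.3,"twist":0},
  {"gripper":0.8,"tx":3.15,"ty":-0.04,"tz":1.5,"twist":0},
  {"gripper":0.8,"tx":3.15,"ty":-0.04,"tz":2.5,"twist":0},
  {"gripper":0.8,"tx":3.15,"ty":-0.04,"tz":2.8,"twist":0},
  {"gripper":0.8,"tx":3.15,"ty":-0.04,"tz":2.8,"twist":0},
  {"gripper":0.8,"tx":3.15,"ty":-0.04,"tz":2.8,"twist":0},
])

```text
clock: 12.65
ee_pos: [0.4548, -0.2615, 0.127]
tcp_rot: [0.071, 0.997, -0.0, 0.0]
wrist_force: [-0.0, -1.0, 0.6]
grip_width: 0.0684
```

Run:
```python
from fit import *
o=observe();print(o['ee_pos'],o['wrist_force'],o['joint_pos'],units([.454,-.2612,.126],82.5))
s=snap('side','s13.png')
a=cv2.imread('pics/s13.png');cv2.imwrite('pics/s13c.png',cv2.resize(a[145:220,215:315],None,fx=8,fy=8,interpolation=cv2.INTER_CUBIC)[:600])
```

```text
[ 0.45478418 -0.2615086   0.12699659] [-0.04392027 -1.04902861  0.62331324] [ 0.01221906  0.35819387  0.48125279  2.01918052 -0.22461284  0.81409738
  2.05143018] (array([0.033, 0.008, 0.04 ]), np.float64(-0.105))
```

View pics/s13c.png

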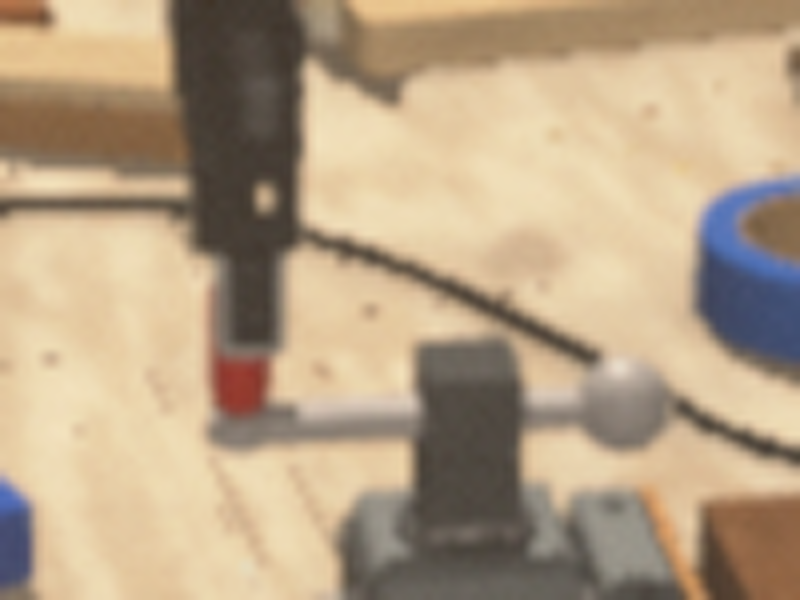

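>>> drive_tool([
  {"gripper":0.8,"tx":0.05,"ty":0,"tz":0,"twist":0},
  {"gripper":0,"tx":0.05,"ty":0,"tz":0,"twist":0},
  {"gripper":0,"tx":0.05,"ty":0,"tz":0,"twist":0},
  {"gripper":0,"tx":0.05,"ty":0,"tz":0,"twist":0},
  {"gripper":0,"tx":0.05,"ty":0,"tz":0,"twist":0},
  {"gripper":0,"tx":0.05,"ty":0,"tz":0,"twist":0},
  {"gripper":0,"tx":0.05,"ty":0,"tz":0,"twist":0},
  {"gripper":0,"tx":0.05,"ty":0,"tz":0,"twist":0},
], squeeze=40)

```text
clock: 13.5
ee_pos: [0.4526, -0.261, 0.1267]
tcp_rot: [0.071, 0.997, 0.0, -0.0]
wrist_force: [-1.1, 0.4, 3.8]
grip_width: 0.0176
```

Run:
```python
from fit import *
o=observe();print(o['ee_pos'],o['wrist_force'],o['grip_width'],Ro.from_quat(o['tcp_rot']).as_matrix().round(3))
s=snap('side','s14.png')
a=cv2.imread('pics/s14.png');cv2.imwrite('pics/s14c.png',cv2.resize(a[145:220,215:315],None,fx=8,fy=8,interpolation=cv2.INTER_CUBIC)[:600])
```

```text
[ 0.45262001 -0.26095744  0.1267075 ] [-1.13364131  0.42310012  3.75299246] 0.017564091784598352 [[-0.99   0.142 -0.   ]
 [ 0.142  0.99   0.   ]
 [ 0.     0.    -1.   ]]
```

View pics/s14c.png

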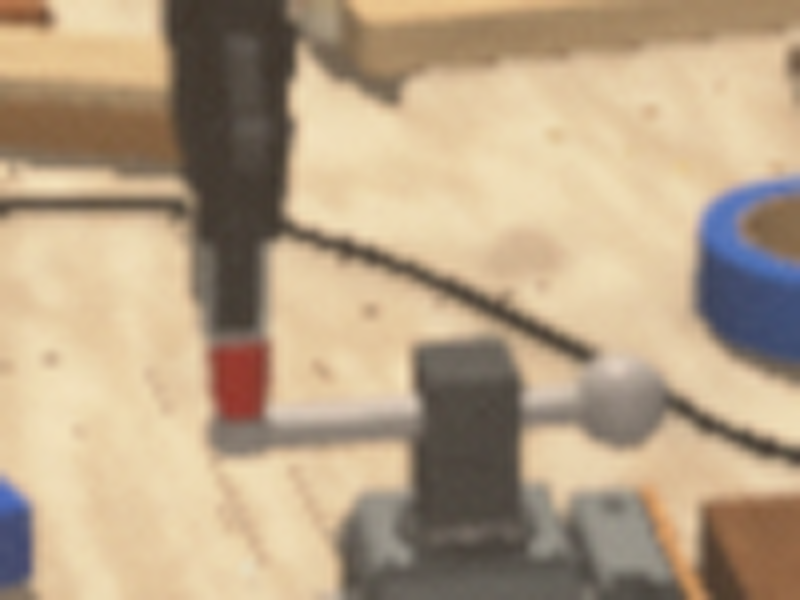

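>>> drive_tool([
  {"gripper":0,"tx":-0.046,"ty":0.521,"tz":0,"twist":0},
  {"gripper":0,"tx":-0.181,"ty":1.026,"tz":0,"twist":0},
  {"gripper":0,"tx":-0.402,"ty":1.5,"tz":0,"twist":0},
  {"gripper":0,"tx":-0.702,"ty":1.928,"tz":0,"twist":0},
  {"gripper":0,"tx":-1.072,"ty":2.298,"tz":0,"twist":0},
  {"gripper":0,"tx":-1.5,"ty":2.598,"tz":0,"twist":0},
  {"gripper":0,"tx":-1.974,"ty":2.819,"tz":0,"twist":0},
  {"gripper":0,"tx":-2.479,"ty":2.954,"tz":0,"twist":0},
  {"gripper":0,"tx":-3,"ty":3,"tz":0,"twist":0},
])

```text
clock: 14.45
ee_pos: [0.5387, -0.1945, 0.1266]
tcp_rot: [0.07, 0.998, 0.001, -0.001]
wrist_force: [-4.4, -0.1, 5.4]
grip_width: 0.0177
```

Run:
```python
from fit import *
o=observe();print(o['ee_pos'],o['wrist_force'],o['dq'].round(2),o['grip_width'],o['joint_pos'].round(2))
s=snap('side','s15.png')
print(observe()['ee_pos'],observe()['wrist_force'])
a=cv2.imread('pics/s15.png');cv2.imwrite('pics/s15c.png',cv2.resize(a[145:220,225:325],None,fx=8,fy=8,interpolation=cv2.INTER_CUBIC)[:600])
```

```text
[ 0.53865696 -0.19449916  0.12655014] [-4.3532843  -0.06656691  5.40594194] [ 0.03  0.2  -0.03 -0.3  -0.06  0.11 -0.01] 0.01768958035834468 [-0.11  0.43  0.45  1.91 -0.24  0.86  1.9 ]
[ 0.54107105 -0.19496417  0.12670206] [-0.74075193 -0.42395171  4.01766675]
```

View pics/s15c.png

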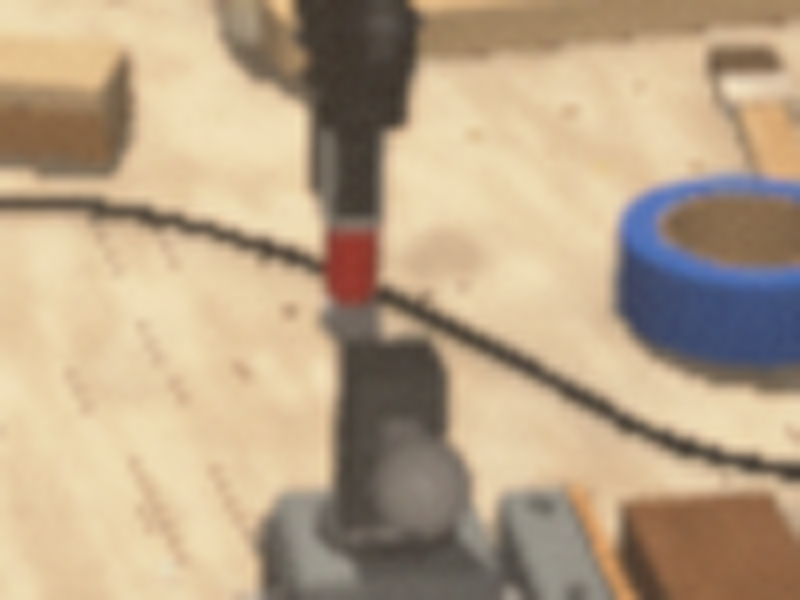

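>>> drive_tool([
  {"gripper":0,"tx":-0.521,"ty":-0.046,"tz":0,"twist":0},
  {"gripper":0,"tx":-1.026,"ty":-0.181,"tz":0,"twist":0},
  {"gripper":0,"tx":-1.5,"ty":-0.402,"tz":0,"twist":0},
  {"gripper":0,"tx":-1.928,"ty":-0.702,"tz":0,"twist":0},
  {"gripper":0,"tx":-2.298,"ty":-1.072,"tz":0,"twist":0},
  {"gripper":0,"tx":-2.598,"ty":-1.5,"tz":0,"twist":0},
  {"gripper":0,"tx":-2.819,"ty":-1.974,"tz":0,"twist":0},
  {"gripper":0,"tx":-2.954,"ty":-2.479,"tz":0,"twist":0},
  {"gripper":0,"tx":-3,"ty":-3,"tz":0,"twist":0},
  {"gripper":0,"tx":-3,"ty":-3,"tz":0,"twist":0},
])

```text
clock: 15.5
ee_pos: [0.6021, -0.285, 0.1274]
tcp_rot: [0.072, 0.997, -0.001, 0.002]
wrist_force: [4.1, 0.5, 4.2]
grip_width: 0.0181
```

>>> drive_tool([
  {"gripper":0,"tx":0.046,"ty":-0.521,"tz":0,"twist":0},
  {"gripper":0,"tx":0.181,"ty":-1.026,"tz":0,"twist":0},
  {"gripper":0,"tx":0.402,"ty":-1.5,"tz":0,"twist":0},
  {"gripper":0,"tx":0.702,"ty":-1.928,"tz":0,"twist":0},
  {"gripper":0,"tx":1.072,"ty":-2.298,"tz":0,"twist":0},
  {"gripper":0,"tx":1.5,"ty":-2.598,"tz":0,"twist":0},
  {"gripper":0,"tx":1.974,"ty":-2.819,"tz":0,"twist":0},
  {"gripper":0,"tx":2.479,"ty":-2.954,"tz":0,"twist":0},
  {"gripper":0,"tx":3,"ty":-3,"tz":0,"twist":0},
  {"gripper":0,"tx":3,"ty":-3,"tz":0,"twist":0},
])

```text
clock: 16.5
ee_pos: [0.5135, -0.3448, 0.1261]
tcp_rot: [0.071, 0.997, 0.001, -0.001]
wrist_force: [2.1, 3.8, 0.9]
grip_width: 0.0179
```

>>> drive_tool([
  {"gripper":0,"tx":0.521,"ty":0.046,"tz":0,"twist":0},
  {"gripper":0,"tx":1.026,"ty":0.181,"tz":0,"twist":0},
  {"gripper":0,"tx":1.5,"ty":0.402,"tz":0,"twist":0},
  {"gripper":0,"tx":1.928,"ty":0.702,"tz":0,"twist":0},
  {"gripper":0,"tx":2.298,"ty":1.072,"tz":0,"twist":0},
  {"gripper":0,"tx":2.598,"ty":1.5,"tz":0,"twist":0},
  {"gripper":0,"tx":2.819,"ty":1.974,"tz":0,"twist":0},
  {"gripper":0,"tx":2.954,"ty":2.479,"tz":0,"twist":0},
  {"gripper":0,"tx":3,"ty":3,"tz":0,"twist":0},
  {"gripper":0,"tx":3,"ty":3,"tz":0,"twist":0},
])

```text
clock: 17.5
ee_pos: [0.4527, -0.261, 0.1265]
tcp_rot: [0.07, 0.998, -0.001, 0.0]
wrist_force: [5.3, -2.9, -4.3]
grip_width: 0.0178
```

Run:
```python
from fit import *
o=observe();print(o['ee_pos'],o['wrist_force'],o['dq'].round(2),o['grip_width'],o['joint_pos'].round(2))
s=snap('side','s16.png')
print(observe()['ee_pos'],observe()['wrist_force'])
a=cv2.imread('pics/s16.png');cv2.imwrite('pics/s16c.png',cv2.resize(a[160:250,225:355],None,fx=6,fy=6,interpolation=cv2.INTER_CUBIC)[:600])
```

```text
[ 0.4527367  -0.26102915  0.12648744] [ 5.28737611 -2.90811825 -4.3053192 ] [ 0.02  0.01  0.01 -0.02 -0.01  0.01  0.03] 0.0177961656216047 [ 0.02  0.35  0.47  2.02 -0.21  0.81  2.04]
[ 0.45273711 -0.2616119   0.12654871] [ 4.37835184 -2.05464306 -3.56451203]
```

View pics/s16c.png

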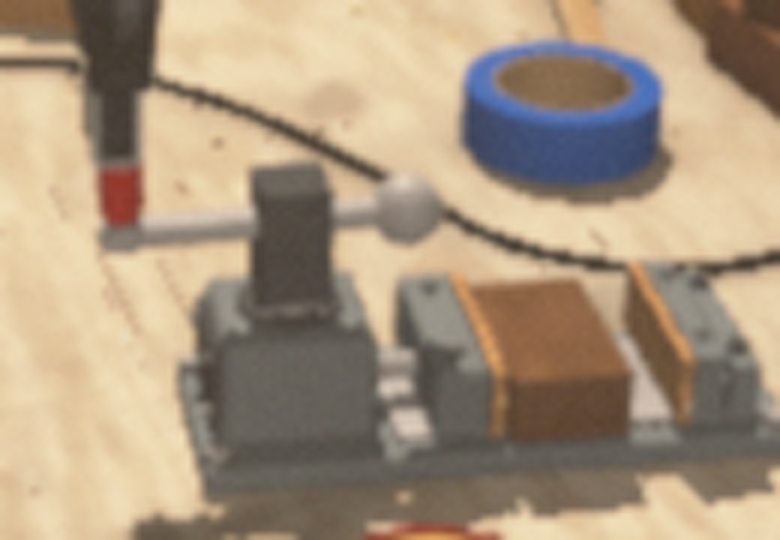

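Run:
```python
from fit import *
c=snap('top','t16.png');s=capture('side')
a=cv2.imread('pics/t16.png');cv2.imwrite('pics/t16c.png',cv2.resize(a[125:205,270:330],None,fx=9,fy=7.4,interpolation=cv2.INTER_CUBIC)[:600])
u=np.array([.99,-.139]);n=np.array([.139,.99])
for q,nm in((c,'top'),(s,'side')):
    P,ok=cloud(q);P=P[ok]
    A=np.array([.528,-.2705]);t=(P[:,:2]-A)@u;b=(P[:,:2]-A)@n;z=P[:,2]
    k=(np.abs(b)<.04)&(t>.03)&(t<.23)&(z>.005)&(z<.09)
    h,e=np.histogram(t[k],np.arange(.03,.23,.003))
    med=[round(float(np.median(z[k&(t>=x)&(t<x+.003)])*1000)) if (k&(t>=x)&(t<x+.003)).sum()>3 else None for x in e[:-1]]
    print(nm,[(round(float(x*1000)),m) for x,m in zip(e,med)])
P=np.array([[.541,-.195],[.6021,-.285],[.5135,-.3448],[.4527,-.261]])
r=least_squares(lambda p:np.hypot(*(P-p[:2]).T)-p[2],[.528,-.27,.075]);print(r.x,r.fun)
print(np.degrees(np.arctan2(*(P-r.x[:2]).T[::-1])))
```

```text
top [(30, 65), (33, 66), (36, 63), (39, 28), (42, 12), (45, 15), (48, 17), (51, 17), (54, 17), (57, 15), (60, 35), (63, 53), (66, 56), (69, 56), (72, 55), (75, 55), (78, 54), (81, 53), (84, 54), (87, 52), (90, 54), (93, 49), (96, 50), (99, 51), (102, 48), (105, 49), (108, 50), (111, 49), (114, 49), (117, 50), (120, 50), (123, 50), (126, 50), (129, 49), (132, 50), (135, 49), (138, 50), (141, 50), (144, 50), (147, 50), (150, None), (153, 21), (156, 17), (159, 17), (162, 16), (165, 16), (168, 18), (171, 32), (174, 49), (177, 53), (180, 53), (183, 56), (186, 55), (189, 54), (192, 52), (195, 48), (198, 49), (201, 50), (204, 48), (207, 49), (210, 43), (213, None), (216, 15), (219, 16), (222, 15), (225, 14)]
side [(30, 56), (33, 47), (36, 16), (39, 16), (42, 18), (45, 19), (48, 19), (51, 19), (54, 33), (57, 42), (60, 55), (63, 56), (66, 56), (69, 56), (72, 56), (75, 55), (78, 55), (81, 54), (84, 55), (87, 53), (90, 50), (93, 51), (96, 51), (99, 51), (102, 51), (105, 51), (108, 50), (111, 50), (114, 51), (117, 51), (120, 51), (123, 50), (126, 51), (129, 51), (132, 51), (135, 51), (138, 51), (141, 51), (144, 50), (147, None), (150, None), (153, 18), (156, 17), (159, 18), (162, 18), (165, 23), (168, 38), (171, 54), (174, 54), (177, 55), (180, 55), (183, 56), (186, 55), (189, 51), (192, 49), (195, 49), (198, 50), (201, 49), (204, None), (207, None), (210, None), (213, None), (216, 17), (219, None), (222, 14), (225, None)]
[ 0.52787883 -0.27000652  0.07593637] [ 0.00020917 -0.00021592  0.00022671 -0.00021996]
[  80.07744059  -11.42066767 -100.88218111  173.16844839]
```

View pics/t16c.png

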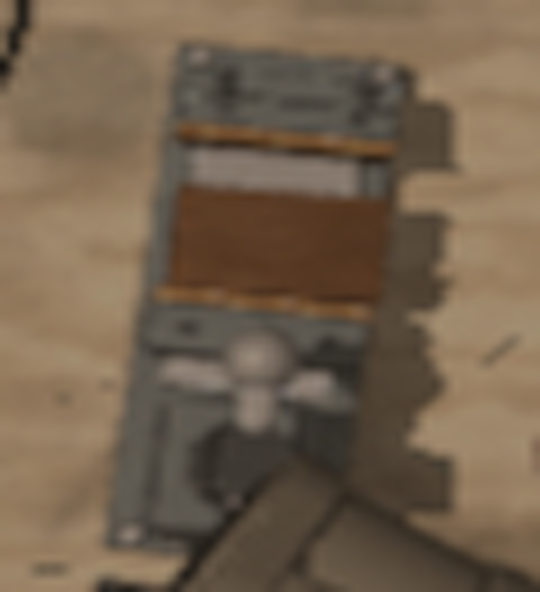

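>>> drive_tool([
  {"gripper":0,"tx":-0.102,"ty":0.776,"tz":0,"twist":0},
  {"gripper":0,"tx":-0.402,"ty":1.5,"tz":0,"twist":0},
  {"gripper":0,"tx":-0.879,"ty":2.121,"tz":0,"twist":0},
  {"gripper":0,"tx":-1.5,"ty":2.598,"tz":0,"twist":0},
  {"gripper":0,"tx":-2.224,"ty":2.898,"tz":0,"twist":0},
  {"gripper":0,"tx":-3,"ty":3,"tz":0,"twist":0},
  {"gripper":0,"tx":-3.776,"ty":2.898,"tz":0,"twist":0},
  {"gripper":0,"tx":-4.5,"ty":2.598,"tz":0,"twist":0},
  {"gripper":0,"tx":-5.121,"ty":2.121,"tz":0,"twist":0},
  {"gripper":0,"tx":-5.598,"ty":1.5,"tz":0,"twist":0},
  {"gripper":0,"tx":-5.898,"ty":0.776,"tz":0,"twist":0},
  {"gripper":0,"tx":-6,"ty":0,"tz":0,"twist":0},
])

```text
clock: 18.85
ee_pos: [0.6031, -0.2816, 0.1272]
tcp_rot: [0.07, 0.998, 0.001, 0.001]
wrist_force: [2.7, 3.5, 3.3]
grip_width: 0.0178
```

>>> drive_tool([
  {"gripper":0,"tx":0.102,"ty":-0.776,"tz":0,"twist":0},
  {"gripper":0,"tx":0.402,"ty":-1.5,"tz":0,"twist":0},
  {"gripper":0,"tx":0.879,"ty":-2.121,"tz":0,"twist":0},
  {"gripper":0,"tx":1.5,"ty":-2.598,"tz":0,"twist":0},
  {"gripper":0,"tx":2.224,"ty":-2.898,"tz":0,"twist":0},
  {"gripper":0,"tx":3,"ty":-3,"tz":0,"twist":0},
  {"gripper":0,"tx":3.776,"ty":-2.898,"tz":0,"twist":0},
  {"gripper":0,"tx":4.5,"ty":-2.598,"tz":0,"twist":0},
  {"gripper":0,"tx":5.121,"ty":-2.121,"tz":0,"twist":0},
  {"gripper":0,"tx":5.598,"ty":-1.5,"tz":0,"twist":0},
  {"gripper":0,"tx":5.898,"ty":-0.776,"tz":0,"twist":0},
  {"gripper":0,"tx":6,"ty":0,"tz":0,"twist":0},
])

```text
clock: 20.05
ee_pos: [0.4524, -0.2621, 0.1266]
tcp_rot: [0.071, 0.997, -0.002, 0.002]
wrist_force: [11.1, -4.7, -9.2]
grip_width: 0.0177
```

Run:
```python
from fit import *
o=observe();print(o['ee_pos'],o['wrist_force'])
c=snap('top','t17.png');s=snap('side','s17.png');o=observe();print(o['ee_pos'],o['wrist_force'],o['grip_width'])
a=cv2.imread('pics/s17.png');cv2.imwrite('pics/s17c.png',cv2.resize(a[160:250,225:355],None,fx=6,fy=6,interpolation=cv2.INTER_CUBIC)[:600])
u=np.array([.99,-.139]);n=np.array([.139,.99])
for q,nm in((c,'top'),(s,'side')):
    P,ok=cloud(q);P=P[ok]
    A=np.array([.528,-.2705]);t=(P[:,:2]-A)@u;b=(P[:,:2]-A)@n;z=P[:,2]
    k=(np.abs(b)<.04)&(t>.05)&(t<.2)&(z>.005)&(z<.09)
    e=np.arange(.06,.2,.002)
    med=[round(float(np.median(z[k&(t>=x)&(t<x+.002)])*1000)) if (k&(t>=x)&(t<x+.002)).sum()>3 else None for x in e]
    print(nm,[(round(float(x*1000)),m) for x,m in zip(e,med)])
```

```text
[ 0.4523502  -0.26211182  0.12659028] [11.09378945 -4.72485891 -9.21218884]
[ 0.4526135  -0.25989922  0.12638558] [ 6.78867678 -1.50351618 -5.96027917] 0.017553080991402407
top [(60, 16), (62, 17), (64, 15), (66, 17), (68, 14), (70, 20), (72, 19), (74, 19), (76, 39), (78, 54), (80, 54), (82, 54), (84, 54), (86, 54), (88, 56), (90, 53), (92, 54), (94, 54), (96, 54), (98, 54), (100, 53), (102, 52), (104, 54), (106, 52), (108, 49), (110, 51), (112, 47), (114, 50), (116, 49), (118, 49), (120, 48), (122, 52), (124, 48), (126, 47), (128, 50), (130, 50), (132, 52), (134, 51), (136, 50), (138, 51), (140, 48), (142, 49), (144, 49), (146, 49), (148, 49), (150, 51), (152, 51), (154, 50), (156, 50), (158, 51), (160, 46), (162, 51), (164, None), (166, None), (168, 18), (170, 18), (172, 38), (174, 50), (176, 53), (178, 54), (180, 53), (182, 55), (184, 54), (186, 55), (188, 55), (190, 55), (192, 53), (194, 52), (196, 47), (198, 47)]
side [(60, 19), (62, 19), (64, 19), (66, 19), (68, 19), (70, 33), (72, 42), (74, 54), (76, 55), (78, 56), (80, 56), (82, 56), (84, 55), (86, 55), (88, 55), (90, 55), (92, 55), (94, 55), (96, 54), (98, 54), (100, 54), (102, 54), (104, 53), (106, 51), (108, 50), (110, 51), (112, 51), (114, 50), (116, 50), (118, 50), (120, 51), (122, 51), (124, 51), (126, 51), (128, 51), (130, 50), (132, 50), (134, 51), (136, 50), (138, 50), (140, 51), (142, 51), (144, 51), (146, 51), (148, 51), (150, 51), (152, 50), (154, 52), (156, 50), (158, 50), (160, None), (162, None), (164, None), (166, 41), (168, 43), (170, 46), (172, 54), (174, 53), (176, 55), (178, 56), (180, 56), (182, 55), (184, 55), (186, 55), (188, 54), (190, None), (192, 51), (194, 50), (196, 49), (198, 49)]
```

View pics/s17c.png

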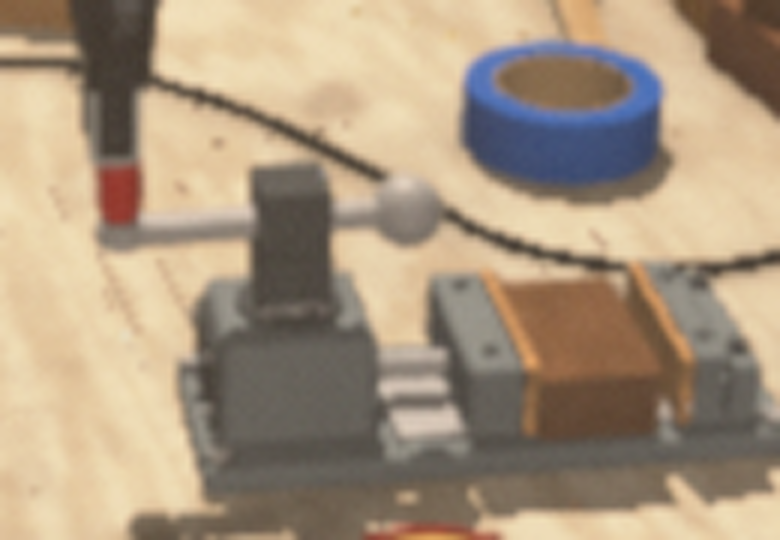

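>>> drive_tool([
  {"gripper":0,"tx":-0.046,"ty":0.521,"tz":0.02,"twist":0},
  {"gripper":0,"tx":-0.181,"ty":1.026,"tz":0.02,"twist":0},
  {"gripper":0,"tx":-0.402,"ty":1.5,"tz":0.02,"twist":0},
  {"gripper":0,"tx":-0.702,"ty":1.928,"tz":0.02,"twist":0},
  {"gripper":0,"tx":-1.072,"ty":2.298,"tz":0.02,"twist":0},
  {"gripper":0,"tx":-1.5,"ty":2.598,"tz":0.02,"twist":0},
  {"gripper":0,"tx":-1.974,"ty":2.819,"tz":0.02,"twist":0},
  {"gripper":0,"tx":-2.224,"ty":2.898,"tz":0.02,"twist":0},
  {"gripper":0,"tx":-2.479,"ty":2.954,"tz":0.02,"twist":0},
  {"gripper":0,"tx":-2.739,"ty":2.989,"tz":0.02,"twist":0},
  {"gripper":0,"tx":-3,"ty":3,"tz":0.02,"twist":0},
])

```text
clock: 21.25
ee_pos: [0.5369, -0.1943, 0.1263]
tcp_rot: [0.07, 0.998, 0.002, -0.001]
wrist_force: [-3.4, 6.4, 11.7]
grip_width: 0.0178
```

```bash
cat >> h.py <<'E'
def tang(C=(.5279,-.2700)):
    o=observe();d=o['ee_pos'][:2]-np.array(C);r=np.hypot(*d);u=d/r;t=np.array([u[1],-u[0]]);f=o['wrist_force']
    return dict(clk=round(o['clock'],2),yaw=np.degrees(np.arctan2(*d[::-1])).round(2),r=r.round(4),Ft=round(-f[:2]@t,2),Fr=round(f[:2]@u,2),Fz=f[2].round(2))
E
python3 - <<'E'
from h import *
print(tang())
E
```

```text
{'clk': 21.25, 'yaw': np.float64(83.19), 'r': np.float64(0.0762), 'Ft': np.float64(4.11), 'Fr': np.float64(5.99), 'Fz': np.float64(11.72)}
```

>>> drive_tool([
  {"gripper":0,"tx":-0.261,"ty":-0.011,"tz":-0.01,"twist":0},
  {"gripper":0,"tx":-0.521,"ty":-0.046,"tz":-0.01,"twist":0},
  {"gripper":0,"tx":-0.776,"ty":-0.102,"tz":-0.01,"twist":0},
  {"gripper":0,"tx":-1.026,"ty":-0.181,"tz":-0.01,"twist":0},
  {"gripper":0,"tx":-1.268,"ty":-0.281,"tz":-0.01,"twist":0},
  {"gripper":0,"tx":-1.5,"ty":-0.402,"tz":-0.01,"twist":0},
])

```text
clock: 21.85
ee_pos: [0.5739, -0.2089, 0.1266]
tcp_rot: [0.07, 0.998, 0.002, -0.001]
wrist_force: [0.1, 7.0, 8.3]
grip_width: 0.0179
```

Run:
```python
from h import *
print(tang())
s=snap('side','s18.png');c=snap('top','t18.png')
a=cv2.imread('pics/s18.png');cv2.imwrite('pics/s18c.png',cv2.resize(a[190:240,280:350],None,fx=10,fy=10,interpolation=cv2.INTER_CUBIC)[:600])
print(tang())
```

```text
{'clk': 21.85, 'yaw': np.float64(53.05), 'r': np.float64(0.0765), 'Ft': np.float64(4.15), 'Fr': np.float64(5.64), 'Fz': np.float64(8.31)}
{'clk': 21.95, 'yaw': np.float64(52.43), 'r': np.float64(0.0763), 'Ft': np.float64(2.82), 'Fr': np.float64(4.77), 'Fz': np.float64(6.82)}
```

View pics/s18c.png

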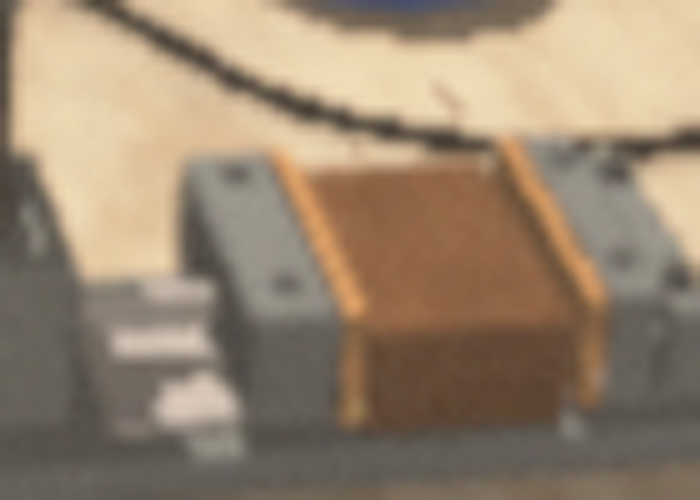

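>>> drive_tool([
  {"gripper":0,"tx":-0.221,"ty":-0.14,"tz":0,"twist":0},
  {"gripper":0,"tx":-0.428,"ty":-0.3,"tz":0,"twist":0},
  {"gripper":0,"tx":-0.621,"ty":-0.477,"tz":0,"twist":0},
  {"gripper":0,"tx":-0.798,"ty":-0.67,"tz":0,"twist":0},
  {"gripper":0,"tx":-0.957,"ty":-0.877,"tz":0,"twist":0},
  {"gripper":0,"tx":-1.098,"ty":-1.098,"tz":0,"twist":0},
])

```text
clock: 22.55
ee_pos: [0.5983, -0.2399, 0.1267]
tcp_rot: [0.069, 0.998, 0.002, 0.001]
wrist_force: [2.1, 4.5, 6.8]
grip_width: 0.0181
```

Run:
```python
from h import *
print(tang())
```

```text
{'clk': 22.55, 'yaw': np.float64(23.15), 'r': np.float64(0.0766), 'Ft': np.float64(3.32), 'Fr': np.float64(3.74), 'Fz': np.float64(6.85)}
```

>>> drive_tool([
  {"gripper":0,"tx":-0.075,"ty":-0.138,"tz":0,"twist":0},
  {"gripper":0,"tx":-0.143,"ty":-0.28,"tz":0,"twist":0},
  {"gripper":0,"tx":-0.203,"ty":-0.425,"tz":0,"twist":0},
  {"gripper":0,"tx":-0.255,"ty":-0.573,"tz":0,"twist":0},
  {"gripper":0,"tx":-0.3,"ty":-0.724,"tz":0,"twist":0},
])

```text
clock: 23.05
ee_pos: [0.6036, -0.2592, 0.1269]
tcp_rot: [0.07, 0.998, 0.002, 0.001]
wrist_force: [4.0, 4.2, 4.9]
grip_width: 0.0176
```

Run:
```python
from h import *
print(tang())
s=snap('side','s19.png')
a=cv2.imread('pics/s19.png');cv2.imwrite('pics/s19c.png',cv2.resize(a[190:240,280:350],None,fx=10,fy=10,interpolation=cv2.INTER_CUBIC)[:600])
```

```text
{'clk': 23.05, 'yaw': np.float64(8.11), 'r': np.float64(0.0764), 'Ft': np.float64(3.61), 'Fr': np.float64(4.54), 'Fz': np.float64(4.91)}
```

View pics/s19c.png

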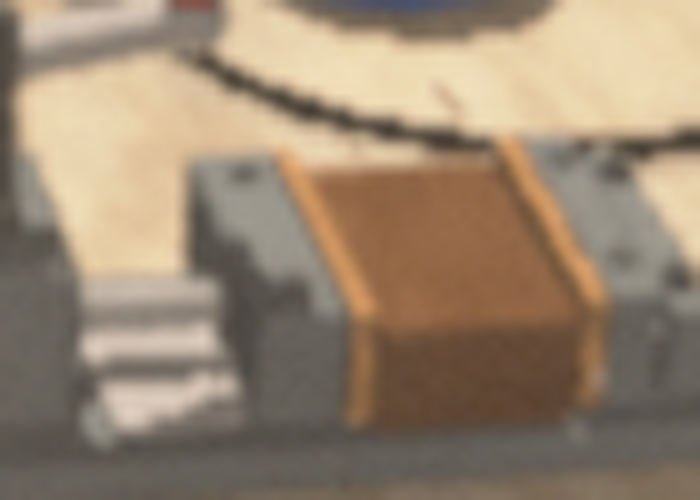

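>>> drive_tool([
  {"gripper":0,"tx":-0.037,"ty":-0.153,"tz":0,"twist":0},
  {"gripper":0,"tx":-0.065,"ty":-0.307,"tz":0,"twist":0},
  {"gripper":0,"tx":-0.086,"ty":-0.463,"tz":0,"twist":0},
])

```text
clock: 23.4
ee_pos: [0.6042, -0.2712, 0.127]
tcp_rot: [0.07, 0.998, 0.002, 0.001]
wrist_force: [3.9, 4.5, 5.2]
grip_width: 0.018
```

```bash
python3 -c "
from h import *
print(tang())"
```

```text
{'clk': 23.4, 'yaw': np.float64(-0.91), 'r': np.float64(0.0763), 'Ft': np.float64(4.55), 'Fr': np.float64(3.79), 'Fz': np.float64(5.25)}
```

>>> drive_tool([
  {"gripper":0,"tx":-0.012,"ty":-0.157,"tz":0,"twist":0},
  {"gripper":0,"tx":-0.016,"ty":-0.314,"tz":0,"twist":0},
])

```text
clock: 23.6
ee_pos: [0.6035, -0.2793, 0.1269]
tcp_rot: [0.07, 0.998, 0.002, 0.001]
wrist_force: [4.0, 3.6, 5.1]
grip_width: 0.0176
```

```bash
python3 -c "
from h import *
print(tang())"
```

```text
{'clk': 23.6, 'yaw': np.float64(-7.0), 'r': np.float64(0.0762), 'Ft': np.float64(4.06), 'Fr': np.float64(3.57), 'Fz': np.float64(5.07)}
```

>>> drive_tool([
  {"gripper":0,"tx":0.004,"ty":-0.157,"tz":0,"twist":0},
  {"gripper":0,"tx":0.016,"ty":-0.314,"tz":0,"twist":0},
])

```text
clock: 23.8
ee_pos: [0.6021, -0.2872, 0.127]
tcp_rot: [0.07, 0.998, 0.001, 0.002]
wrist_force: [5.2, 4.1, 5.0]
grip_width: 0.018
```

```bash
python3 -c "
from h import *
print(tang())"
```

```text
{'clk': 23.8, 'yaw': np.float64(-13.07), 'r': np.float64(0.0762), 'Ft': np.float64(5.15), 'Fr': np.float64(4.14), 'Fz': np.float64(5.03)}
```

>>> drive_tool([
  {"gripper":0,"tx":0.021,"ty":-0.155,"tz":0,"twist":0},
  {"gripper":0,"tx":0.05,"ty":-0.31,"tz":0,"twist":0},
])

```text
clock: 24.0
ee_pos: [0.5998, -0.2949, 0.127]
tcp_rot: [0.07, 0.998, 0.001, 0.002]
wrist_force: [6.2, 2.3, 4.2]
grip_width: 0.0174
```

```bash
python3 -c "
from h import *
print(tang())
s=snap('side','s20.png')
a=cv2.imread('pics/s20.png');cv2.imwrite('pics/s20c.png',cv2.resize(a[190:240,280:350],None,fx=10,fy=10,interpolation=cv2.INTER_CUBIC)[:600])
"
```

```text
{'clk': 24.0, 'yaw': np.float64(-19.12), 'r': np.float64(0.0761), 'Ft': np.float64(4.17), 'Fr': np.float64(5.1), 'Fz': np.float64(4.25)}
```

View pics/s20c.png

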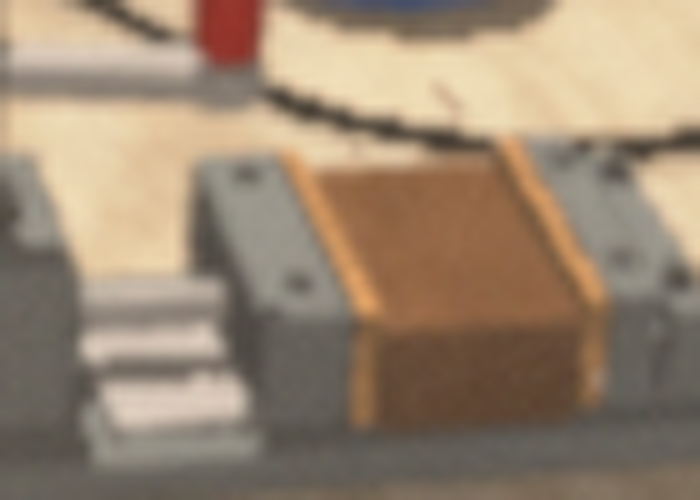

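>>> drive_tool([
  {"gripper":0,"tx":0.037,"ty":-0.153,"tz":0,"twist":0},
  {"gripper":0,"tx":0.081,"ty":-0.303,"tz":0,"twist":0},
])

```text
clock: 24.25
ee_pos: [0.5965, -0.3026, 0.127]
tcp_rot: [0.07, 0.998, 0.001, 0.002]
wrist_force: [4.9, 1.5, 4.6]
grip_width: 0.0176
```

```bash
python3 -c "
from h import *
print(tang())"
```

```text
{'clk': 24.25, 'yaw': np.float64(-25.44), 'r': np.float64(0.076), 'Ft': np.float64(3.42), 'Fr': np.float64(3.78), 'Fz': np.float64(4.59)}
```

>>> drive_tool([
  {"gripper":0,"tx":0.053,"ty":-0.148,"tz":0,"twist":0},
])

```text
clock: 24.35
ee_pos: [0.5946, -0.3064, 0.127]
tcp_rot: [0.07, 0.998, 0.001, 0.002]
wrist_force: [4.7, 2.6, 5.3]
grip_width: 0.0178
```

```bash
python3 -c "
from h import *
print(tang())"
```

```text
{'clk': 24.35, 'yaw': np.float64(-28.6), 'r': np.float64(0.0759), 'Ft': np.float64(4.54), 'Fr': np.float64(2.92), 'Fz': np.float64(5.31)}
```

>>> drive_tool([
  {"gripper":0,"tx":0.06,"ty":-0.145,"tz":0,"twist":0},
])

```text
clock: 24.45
ee_pos: [0.5925, -0.3098, 0.127]
tcp_rot: [0.07, 0.998, 0.001, 0.001]
wrist_force: [6.2, 1.7, 4.4]
grip_width: 0.0175
```

```bash
python3 -c "
from h import *
print(tang())"
```

```text
{'clk': 24.45, 'yaw': np.float64(-31.64), 'r': np.float64(0.0759), 'Ft': np.float64(4.67), 'Fr': np.float64(4.39), 'Fz': np.float64(4.35)}
```

>>> drive_tool([
  {"gripper":0,"tx":0.068,"ty":-0.142,"tz":0,"twist":0},
])

```text
clock: 24.55
ee_pos: [0.5903, -0.3132, 0.127]
tcp_rot: [0.07, 0.998, 0.001, 0.001]
wrist_force: [5.3, 1.0, 4.6]
grip_width: 0.0179
```

```bash
python3 -c "
from h import *
print(tang())"
```

```text
{'clk': 24.55, 'yaw': np.float64(-34.72), 'r': np.float64(0.0759), 'Ft': np.float64(3.84), 'Fr': np.float64(3.81), 'Fz': np.float64(4.6)}
```

>>> drive_tool([
  {"gripper":0,"tx":0.075,"ty":-0.138,"tz":0,"twist":0},
])

```text
clock: 24.65
ee_pos: [0.5879, -0.3165, 0.127]
tcp_rot: [0.07, 0.998, 0.001, 0.001]
wrist_force: [4.2, 1.0, 4.8]
grip_width: 0.0181
```

```bash
python3 -c "
from h import *
print(tang())"
```

```text
{'clk': 24.65, 'yaw': np.float64(-37.78), 'r': np.float64(0.0759), 'Ft': np.float64(3.36), 'Fr': np.float64(2.67), 'Fz': np.float64(4.75)}
```

>>> drive_tool([
  {"gripper":0,"tx":0.082,"ty":-0.134,"tz":0,"twist":0},
])

```text
clock: 24.75
ee_pos: [0.5851, -0.3199, 0.1269]
tcp_rot: [0.07, 0.998, 0.0, 0.001]
wrist_force: [4.3, 0.8, 4.4]
grip_width: 0.0178
```

```bash
python3 -c "
from h import *
print(tang())
s=snap('side','s21.png')
a=cv2.imread('pics/s21.png');cv2.imwrite('pics/s21c.png',cv2.resize(a[190:240,280:350],None,fx=10,fy=10,interpolation=cv2.INTER_CUBIC)[:600])
print(tang())"
```

```text
{'clk': 24.75, 'yaw': np.float64(-41.09), 'r': np.float64(0.0759), 'Ft': np.float64(3.42), 'Fr': np.float64(2.72), 'Fz': np.float64(4.36)}
{'clk': 24.8, 'yaw': np.float64(-42.18), 'r': np.float64(0.0759), 'Ft': np.float64(3.58), 'Fr': np.float64(2.21), 'Fz': np.float64(5.84)}
```

View pics/s21c.png

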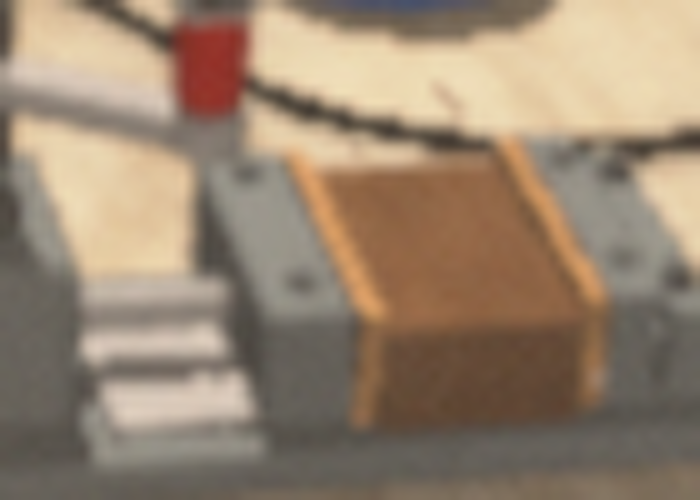

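>>> drive_tool([
  {"gripper":0,"tx":0.089,"ty":-0.13,"tz":0,"twist":0},
])

```text
clock: 24.9
ee_pos: [0.5821, -0.3231, 0.1269]
tcp_rot: [0.07, 0.998, 0.0, 0.001]
wrist_force: [5.4, 1.0, 5.3]
grip_width: 0.0179
```

```bash
python3 -c "
from h import *
print(tang())"
```

```text
{'clk': 24.9, 'yaw': np.float64(-44.41), 'r': np.float64(0.0759), 'Ft': np.float64(4.48), 'Fr': np.float64(3.18), 'Fz': np.float64(5.29)}
```

>>> drive_tool([
  {"gripper":0,"tx":0.096,"ty":-0.125,"tz":0,"twist":0},
])

```text
clock: 25.0
ee_pos: [0.5789, -0.3262, 0.1268]
tcp_rot: [0.071, 0.998, 0.0, 0.001]
wrist_force: [4.4, 0.6, 4.9]
grip_width: 0.0176
```

```bash
python3 -c "
from h import *
print(tang())"
```

```text
{'clk': 25.0, 'yaw': np.float64(-47.75), 'r': np.float64(0.0759), 'Ft': np.float64(3.62), 'Fr': np.float64(2.52), 'Fz': np.float64(4.91)}
```

>>> drive_tool([
  {"gripper":0,"tx":0.102,"ty":-0.119,"tz":0,"twist":0},
])

```text
clock: 25.1
ee_pos: [0.5758, -0.3289, 0.1268]
tcp_rot: [0.071, 0.997, 0.0, 0.001]
wrist_force: [3.7, 0.7, 4.8]
grip_width: 0.0177
```

```bash
python3 -c "
from h import *
print(tang())"
```

```text
{'clk': 25.1, 'yaw': np.float64(-50.89), 'r': np.float64(0.0759), 'Ft': np.float64(3.32), 'Fr': np.float64(1.8), 'Fz': np.float64(4.84)}
```

>>> drive_tool([
  {"gripper":0,"tx":0.108,"ty":-0.114,"tz":0,"twist":0},
])

```text
clock: 25.2
ee_pos: [0.5726, -0.3313, 0.1267]
tcp_rot: [0.071, 0.997, 0.0, 0.001]
wrist_force: [3.8, 0.2, 4.7]
grip_width: 0.0179
```

```bash
python3 -c "
from h import *
print(tang())"
```

```text
{'clk': 25.2, 'yaw': np.float64(-53.91), 'r': np.float64(0.0759), 'Ft': np.float64(3.17), 'Fr': np.float64(2.08), 'Fz': np.float64(4.7)}
```

>>> drive_tool([
  {"gripper":0,"tx":0.114,"ty":-0.108,"tz":0,"twist":0},
])

```text
clock: 25.3
ee_pos: [0.5693, -0.3336, 0.1267]
tcp_rot: [0.071, 0.997, 0.0, 0.001]
wrist_force: [3.5, 0.7, 5.0]
grip_width: 0.0175
```

```bash
python3 -c "
from h import *
print(tang())"
```

```text
{'clk': 25.3, 'yaw': np.float64(-56.95), 'r': np.float64(0.0759), 'Ft': np.float64(3.34), 'Fr': np.float64(1.36), 'Fz': np.float64(4.98)}
```

>>> drive_tool([
  {"gripper":0,"tx":0.119,"ty":-0.102,"tz":0,"twist":0},
])

```text
clock: 25.4
ee_pos: [0.5658, -0.3358, 0.1266]
tcp_rot: [0.071, 0.997, 0.0, 0.0]
wrist_force: [3.3, 0.6, 4.5]
grip_width: 0.018
```

```bash
python3 -c "
from h import *
print(tang())"
```

```text
{'clk': 25.4, 'yaw': np.float64(-60.04), 'r': np.float64(0.0759), 'Ft': np.float64(3.14), 'Fr': np.float64(1.07), 'Fz': np.float64(4.45)}
```

>>> drive_tool([
  {"gripper":0,"tx":0.125,"ty":-0.096,"tz":0,"twist":0},
])

```text
clock: 25.5
ee_pos: [0.5623, -0.3377, 0.1266]
tcp_rot: [0.071, 0.997, 0.0, 0.0]
wrist_force: [3.6, -0.3, 5.1]
grip_width: 0.0178
```

```bash
python3 -c "
from h import *
print(tang())"
```

```text
{'clk': 25.5, 'yaw': np.float64(-63.08), 'r': np.float64(0.0759), 'Ft': np.float64(3.07), 'Fr': np.float64(1.93), 'Fz': np.float64(5.05)}
```

>>> drive_tool([
  {"gripper":0,"tx":0.13,"ty":-0.089,"tz":0,"twist":0},
])

```text
clock: 25.6
ee_pos: [0.5586, -0.3395, 0.1265]
tcp_rot: [0.071, 0.997, 0.0, 0.0]
wrist_force: [3.8, 0.8, 4.9]
grip_width: 0.0178
```

```bash
python3 -c "
from h import *
print(tang())"
```

```text
{'clk': 25.6, 'yaw': np.float64(-66.16), 'r': np.float64(0.076), 'Ft': np.float64(3.81), 'Fr': np.float64(0.82), 'Fz': np.float64(4.92)}
```

>>> drive_tool([
  {"gripper":0,"tx":0.134,"ty":-0.082,"tz":0,"twist":0},
])

```text
clock: 25.7
ee_pos: [0.5548, -0.341, 0.1264]
tcp_rot: [0.071, 0.997, 0.0, 0.0]
wrist_force: [3.5, 0.7, 5.2]
grip_width: 0.0174
```

```bash
python3 -c "
from h import *
print(tang())"
```

```text
{'clk': 25.7, 'yaw': np.float64(-69.26), 'r': np.float64(0.076), 'Ft': np.float64(3.49), 'Fr': np.float64(0.61), 'Fz': np.float64(5.2)}
```

>>> drive_tool([
  {"gripper":0,"tx":0.138,"ty":-0.075,"tz":0,"twist":0},
])

```text
clock: 25.8
ee_pos: [0.551, -0.3424, 0.1264]
tcp_rot: [0.071, 0.997, 0.0, -0.0]
wrist_force: [3.9, 1.2, 5.2]
grip_width: 0.0175
```

```bash
python3 -c "
from h import *
print(tang())"
```

```text
{'clk': 25.8, 'yaw': np.float64(-72.33), 'r': np.float64(0.076), 'Ft': np.float64(4.09), 'Fr': np.float64(0.09), 'Fz': np.float64(5.18)}
```

>>> drive_tool([
  {"gripper":0,"tx":0.142,"ty":-0.068,"tz":0,"twist":0},
])

```text
clock: 25.9
ee_pos: [0.5471, -0.3436, 0.1263]
tcp_rot: [0.071, 0.997, 0.0, -0.0]
wrist_force: [4.6, 2.1, 4.6]
grip_width: 0.0176
```

```bash
python3 -c "
from h import *
print(tang())
s=snap('side','s22.png')
a=cv2.imread('pics/s22.png');cv2.imwrite('pics/s22c.png',cv2.resize(a[190:240,280:350],None,fx=10,fy=10,interpolation=cv2.INTER_CUBIC)[:600])
print(tang())"
```

```text
{'clk': 25.9, 'yaw': np.float64(-75.36), 'r': np.float64(0.0761), 'Ft': np.float64(4.95), 'Fr': np.float64(-0.88), 'Fz': np.float64(4.61)}
{'clk': 25.95, 'yaw': np.float64(-76.12), 'r': np.float64(0.0761), 'Ft': np.float64(2.39), 'Fr': np.float64(-0.59), 'Fz': np.float64(4.35)}
```

View pics/s22c.png

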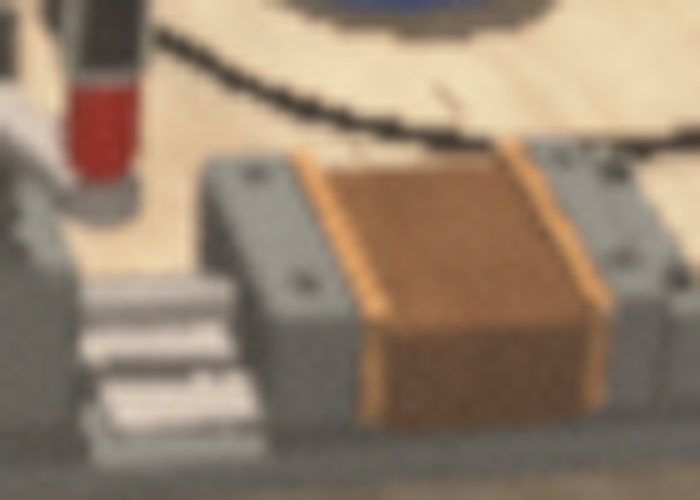

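>>> drive_tool([
  {"gripper":0,"tx":0.096,"ty":-0.041,"tz":0,"twist":0},
])

```text
clock: 26.05
ee_pos: [0.5448, -0.3441, 0.1263]
tcp_rot: [0.071, 0.997, 0.0, -0.0]
wrist_force: [4.0, 1.6, 3.8]
grip_width: 0.0178
```

```bash
python3 -c "
from h import *
print(tang())"
```

```text
{'clk': 26.05, 'yaw': np.float64(-77.12), 'r': np.float64(0.076), 'Ft': np.float64(4.23), 'Fr': np.float64(-0.72), 'Fz': np.float64(3.78)}
```

>>> drive_tool([
  {"gripper":0,"tx":0.098,"ty":-0.038,"tz":0,"twist":0},
])

```text
clock: 26.15
ee_pos: [0.5422, -0.3448, 0.1263]
tcp_rot: [0.071, 0.997, 0.0, -0.0]
wrist_force: [3.6, 1.0, 5.0]
grip_width: 0.018
```

```bash
python3 -c "
from h import *
print(tang())"
```

```text
{'clk': 26.15, 'yaw': np.float64(-79.15), 'r': np.float64(0.0761), 'Ft': np.float64(3.71), 'Fr': np.float64(-0.28), 'Fz': np.float64(5.01)}
```

>>> drive_tool([
  {"gripper":0,"tx":0.099,"ty":-0.034,"tz":0,"twist":0},
])

```text
clock: 26.25
ee_pos: [0.5396, -0.3452, 0.1262]
tcp_rot: [0.071, 0.997, 0.0, -0.0]
wrist_force: [3.7, 1.7, 3.3]
grip_width: 0.0178
```

```bash
python3 -c "
from h import *
print(tang())"
```

```text
{'clk': 26.25, 'yaw': np.float64(-81.19), 'r': np.float64(0.0761), 'Ft': np.float64(3.91), 'Fr': np.float64(-1.11), 'Fz': np.float64(3.32)}
```

>>> drive_tool([
  {"gripper":0,"tx":0.1,"ty":-0.031,"tz":0,"twist":0},
])

```text
clock: 26.35
ee_pos: [0.537, -0.3456, 0.1262]
tcp_rot: [0.071, 0.997, 0.0, -0.0]
wrist_force: [3.9, 1.6, 3.6]
grip_width: 0.0178
```

```bash
python3 -c "
from h import *
print(tang())"
```

```text
{'clk': 26.35, 'yaw': np.float64(-83.17), 'r': np.float64(0.0761), 'Ft': np.float64(4.11), 'Fr': np.float64(-1.11), 'Fz': np.float64(3.58)}
```

>>> drive_tool([
  {"gripper":0,"tx":0.101,"ty":-0.027,"tz":0,"twist":0},
])

```text
clock: 26.45
ee_pos: [0.5343, -0.3459, 0.1262]
tcp_rot: [0.071, 0.997, 0.0, -0.0]
wrist_force: [3.1, 2.1, 3.8]
grip_width: 0.0175
```

```bash
python3 -c "
from h import *
print(tang())"
```

```text
{'clk': 26.45, 'yaw': np.float64(-85.15), 'r': np.float64(0.0761), 'Ft': np.float64(3.27), 'Fr': np.float64(-1.79), 'Fz': np.float64(3.76)}
```

>>> drive_tool([
  {"gripper":0,"tx":0.102,"ty":-0.023,"tz":0,"twist":0},
])

```text
clock: 26.55
ee_pos: [0.5317, -0.346, 0.1262]
tcp_rot: [0.071, 0.997, 0.0, -0.0]
wrist_force: [3.5, 2.7, 2.9]
grip_width: 0.0174
```

```bash
python3 -c "
from h import *
print(tang())"
```

```text
{'clk': 26.55, 'yaw': np.float64(-87.13), 'r': np.float64(0.0761), 'Ft': np.float64(3.64), 'Fr': np.float64(-2.51), 'Fz': np.float64(2.88)}
```

>>> drive_tool([
  {"gripper":0,"tx":0.103,"ty":-0.02,"tz":0,"twist":0},
])

```text
clock: 26.65
ee_pos: [0.5291, -0.3462, 0.1262]
tcp_rot: [0.071, 0.997, 0.0, -0.0]
wrist_force: [3.9, 3.3, 3.5]
grip_width: 0.0179
```

```bash
python3 -c "
from h import *
print(tang())"
```

```text
{'clk': 26.65, 'yaw': np.float64(-89.09), 'r': np.float64(0.0762), 'Ft': np.float64(3.91), 'Fr': np.float64(-3.21), 'Fz': np.float64(3.48)}
```

>>> drive_tool([
  {"gripper":0,"tx":0.103,"ty":-0.016,"tz":0,"twist":0},
])

```text
clock: 26.75
ee_pos: [0.5265, -0.3462, 0.1262]
tcp_rot: [0.071, 0.997, 0.0, -0.0]
wrist_force: [3.9, 3.0, 2.3]
grip_width: 0.018
```

```bash
python3 -c "
from h import *
print(tang())"
```

```text
{'clk': 26.75, 'yaw': np.float64(-91.06), 'r': np.float64(0.0762), 'Ft': np.float64(3.83), 'Fr': np.float64(-3.07), 'Fz': np.float64(2.26)}
```

>>> drive_tool([
  {"gripper":0,"tx":0.104,"ty":-0.013,"tz":0,"twist":0},
])

```text
clock: 26.85
ee_pos: [0.5239, -0.3461, 0.1261]
tcp_rot: [0.071, 0.997, 0.0, -0.0]
wrist_force: [3.9, 3.3, 1.9]
grip_width: 0.0174
```

>>> drive_tool([
  {"gripper":0,"tx":0.104,"ty":-0.009,"tz":0,"twist":0},
])

```text
clock: 26.95
ee_pos: [0.5214, -0.3459, 0.1262]
tcp_rot: [0.071, 0.997, 0.0, -0.0]
wrist_force: [4.2, 4.4, 2.4]
grip_width: 0.0177
```

>>> drive_tool([
  {"gripper":0,"tx":0.105,"ty":-0.005,"tz":0,"twist":0},
])

```text
clock: 27.05
ee_pos: [0.5192, -0.3456, 0.1262]
tcp_rot: [0.071, 0.997, 0.0, 0.0]
wrist_force: [5.2, 3.6, 1.8]
grip_width: 0.018
```

>>> drive_tool([
  {"gripper":0,"tx":0.105,"ty":-0.002,"tz":0,"twist":0},
])

```text
clock: 27.15
ee_pos: [0.517, -0.3453, 0.1263]
tcp_rot: [0.071, 0.998, 0.0, 0.001]
wrist_force: [7.6, 3.3, 1.7]
grip_width: 0.0176
```

```bash
python3 -c "
from h import *
print(tang())"
```

```text
{'clk': 27.15, 'yaw': np.float64(-98.26), 'r': np.float64(0.0761), 'Ft': np.float64(7.02), 'Fr': np.float64(-4.36), 'Fz': np.float64(1.73)}
```

>>> drive_tool([
  {"gripper":0,"tx":0,"ty":0,"tz":0,"twist":0},
])

```text
clock: 27.25
ee_pos: [0.5168, -0.3453, 0.1263]
tcp_rot: [0.071, 0.997, 0.0, 0.001]
wrist_force: [5.8, 1.9, 1.5]
grip_width: 0.0178
```

```bash
python3 -c "
from h import *
print(tang())"
```

```text
{'clk': 27.25, 'yaw': np.float64(-98.36), 'r': np.float64(0.0761), 'Ft': np.float64(5.44), 'Fr': np.float64(-2.71), 'Fz': np.float64(1.45)}
```

>>> drive_tool([
  {"gripper":0,"tx":0.04,"ty":0,"tz":0,"twist":0},
])

```text
clock: 27.35
ee_pos: [0.5163, -0.3451, 0.1264]
tcp_rot: [0.071, 0.998, 0.0, 0.001]
wrist_force: [7.0, 3.1, 1.6]
grip_width: 0.0176
```

```bash
python3 -c "
from h import *
print(tang())"
```

```text
{'clk': 27.35, 'yaw': np.float64(-98.77), 'r': np.float64(0.076), 'Ft': np.float64(6.48), 'Fr': np.float64(-4.16), 'Fz': np.float64(1.57)}
```

>>> drive_tool([
  {"gripper":0,"tx":0,"ty":0,"tz":0,"twist":0},
])

```text
clock: 27.45
ee_pos: [0.5163, -0.3452, 0.1264]
tcp_rot: [0.071, 0.998, 0.0, 0.001]
wrist_force: [6.1, 2.8, 1.3]
grip_width: 0.0175
```

```bash
python3 -c "
from h import *
print(tang())"
```

```text
{'clk': 27.45, 'yaw': np.float64(-98.78), 'r': np.float64(0.076), 'Ft': np.float64(5.63), 'Fr': np.float64(-3.65), 'Fz': np.float64(1.32)}
```

>>> drive_tool([
  {"gripper":0,"tx":0.04,"ty":0.003,"tz":0,"twist":0},
])

```text
clock: 27.55
ee_pos: [0.5156, -0.345, 0.1264]
tcp_rot: [0.07, 0.998, 0.0, 0.001]
wrist_force: [6.6, 3.1, 0.9]
grip_width: 0.0177
```

>>> drive_tool([
  {"gripper":0,"tx":0,"ty":0,"tz":0,"twist":0},
])

```text
clock: 27.65
ee_pos: [0.5154, -0.345, 0.1264]
tcp_rot: [0.071, 0.998, 0.0, 0.001]
wrist_force: [6.8, 2.9, 0.7]
grip_width: 0.0179
```

```bash
python3 -c "
from h import *
print(tang())"
```

```text
{'clk': 27.65, 'yaw': np.float64(-99.43), 'r': np.float64(0.076), 'Ft': np.float64(6.24), 'Fr': np.float64(-3.98), 'Fz': np.float64(0.68)}
```

>>> drive_tool([
  {"gripper":0,"tx":0.05,"ty":0.005,"tz":0,"twist":0},
])

```text
clock: 27.75
ee_pos: [0.5146, -0.3448, 0.1265]
tcp_rot: [0.07, 0.998, -0.0, 0.001]
wrist_force: [8.1, 2.5, 1.1]
grip_width: 0.0176
```

>>> drive_tool([
  {"gripper":0,"tx":0,"ty":0,"tz":0,"twist":0},
])

```text
clock: 27.85
ee_pos: [0.5144, -0.3447, 0.1265]
tcp_rot: [0.071, 0.998, -0.0, 0.001]
wrist_force: [6.8, 3.0, 1.4]
grip_width: 0.0178
```

```bash
python3 -c "
from h import *
print(tang())"
```

```text
{'clk': 27.85, 'yaw': np.float64(-100.25), 'r': np.float64(0.076), 'Ft': np.float64(6.16), 'Fr': np.float64(-4.15), 'Fz': np.float64(1.42)}
```

>>> drive_tool([
  {"gripper":0.45,"tx":-0.02,"ty":0,"tz":0,"twist":0},
  {"gripper":0.45,"tx":-0.02,"ty":0,"tz":0,"twist":0},
  {"gripper":0.45,"tx":-0.02,"ty":0,"tz":0,"twist":0},
  {"gripper":0.45,"tx":-0.02,"ty":0,"tz":0,"twist":0},
  {"gripper":0.45,"tx":-0.02,"ty":0,"tz":-0.3,"twist":0},
  {"gripper":0.45,"tx":-0.02,"ty":0,"tz":-1,"twist":0},
  {"gripper":0.45,"tx":-0.02,"ty":0,"tz":-2,"twist":0},
  {"gripper":0.45,"tx":-0.02,"ty":0,"tz":-3.5,"twist":0},
  {"gripper":0.45,"tx":-0.02,"ty":0,"tz":-4,"twist":0},
  {"gripper":0.45,"tx":-0.02,"ty":0,"tz":-4,"twist":0},
])

```text
clock: 28.85
ee_pos: [0.5146, -0.3463, 0.229]
tcp_rot: [0.071, 0.997, -0.001, 0.002]
wrist_force: [0.1, -0.4, -0.6]
grip_width: 0.0386
```

```bash
python3 -c "
from h import *
o=observe();print(o['ee_pos'],o['wrist_force'],o['grip_width'])
s=snap('side','s23.png')
a=cv2.imread('pics/s23.png');cv2.imwrite('pics/s23c.png',cv2.resize(a[155:250,225:355],None,fx=6,fy=6,interpolation=cv2.INTER_CUBIC)[:600])
c=snap('top','t23.png')
"
```

```text
[ 0.51463234 -0.34627803  0.22895575] [ 0.10965789 -0.4268265  -0.59944196] 0.03859527298349537
```

View pics/s23c.png

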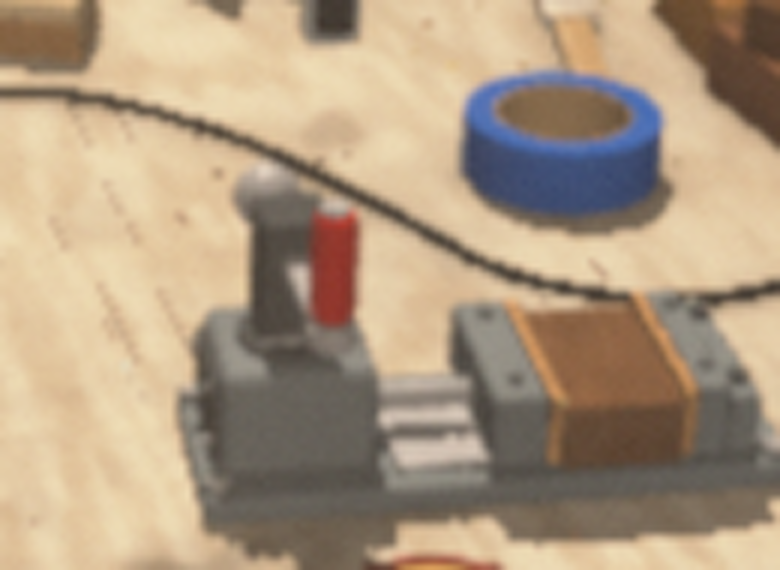

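```bash
python3 -c "
from h import *
s=capture('side');P,_=cloud(s)
print(np.round(np.median(P[196:206,268:273].reshape(-1,3),0),3))
I=s['pixels'].astype(int);red=(I[...,0]>I[...,1]*1.6)&(I[...,0]>100);red[:185]=0;red[212:]=0;red[:,:272]=0;red[:,290:]=0
v=np.argwhere(red);print(v.min(0),v.max(0)); q=P[v.min(0)[0]+1:v.max(0)[0],279:283].reshape(-1,3);print('grip z',q[:,2].min(),q[:,2].max(),np.median(q,0))
import pickle;c0,s0=pickle.load(open('cs0.pkl','rb'))
d=np.abs(I-s0['pixels'].astype(int)).sum(2)>120;d[:250]=0;print('changed px below row 250',d.sum())
print(finish_job())
"
```

```text
[ 0.516 -0.284  0.107]
[191 277] [208 283]
grip z 0.12142798769697533 0.1652723780343267 [ 0.51988866 -0.3533557   0.1436938 ]
changed px below row 250 6408
the job is handed in; nothing more can be done
None
```

The crank is fitted on the vice's square shaft, the block is clamped, and the job is handed in. No verdict came back.

- **Seating:** I carried the crank by its hub and lowered it until it met the flange, at 12 N or less on the wrist gauge. The underside ended at about 75 mm, which is the flange height.
- **Winding:** I wound it clockwise by the red grip for about 2¾ turns. The handle ran at 3–5 N until the fixed jaw had taken up its play. I stopped with the handle at about 7.5 N while moving and about 6.2 N held still. The highest tangential force was about 7.5 N, against the 12 N bruising limit.
- **Release:** I let go and lifted the gripper about 10 cm clear at 28.9 s of the 72 s allowed, with wrist force about zero.

**Last checks:**
- **Crank:** The final picture shows it upright on the flange. The top of the grip is at 0.165 m, as expected for a seated crank.
- **Block:** The picture shows it flat and closed between both jaws. I could not measure the clamping force directly; it is inferred from the handle force.
- **Other things on the bench:** My last check compared the lower part of the first and last side pictures, where the tin, sanding block and pencil lie. It flagged about 6,400 changed pixels. I put this down to the arm's new pose and shadow but did not resolve it. The arm never went down near them, and I felt no unexplained contact.

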